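# Pack the pill trays and cap the pile with the reminder unit

## Task

Pack up the pill trays: first move the red thermometer off the stand onto the green mat, then stack all the blue pill trays, flat, squarely on one another, into one neat pile centred on the stand's pad and lined up with it. Pinch the two orange tabs of the reminder unit together to free it, lift it straight out of its dock, and set it upright and squarely on top of the pile as its cap, tabs released. Leave the other things on the counter where they are.

Things in the scene. Friction and masses are not known exactly. Their poses are not given: they have to be found in the camera images.
- pad (a point): Pile stand (fixed; differs in place and yaw from start to start): a bamboo foot 150 x 100 x 4 mm carrying a dark raised pad 92 (x) x 58 (y) x 10 mm. This point is the centre of the pad's top, 14 mm above the counter; x runs along the pad's length. A tray overhangs the pad by 4 mm all round.
- dock_floor (a point): Charging dock (grey, fixed, left or right of the stand): plate 140 (x) x 100 (y) x 8 mm; this point is the centre of its top, on which the unit stands, 8 mm above the counter. Lips at y = +-31 to 43 mm, 44 mm long, tops 15 mm above this point, hook over the lugs of the unit's tabs; end stops at x = +-53 to 59 mm, 8 mm high.
- unit_center (a point): Reminder unit, about 0.26 kg: white housing 100 (x) x 40 (y) x 34 mm with a small screen on top and two opposed orange sprung tabs in the middle of its long sides, 40 mm high in all. This point: 20 mm above its flat underside, z up. The tabs' outer faces are 56 mm apart (43 mm when fully pinched), 32 mm long in x, free to pinch above the dock's lips from 16 to 40 mm above the underside.
- tab_left (a joint): Travel of the tab on the unit's +y side: 0 out (latched), 0.0065 m fully pressed in. Spring 3 N at rest, 7 N fully in; springs back when let go. A lug at the tab's foot, 4 to 10 mm above the unit's underside, reaches 7 mm beyond the tab's face under the dock's lip: the unit cannot be lifted until both tabs are pressed in by over 4 mm.
- tab_right (a joint): The same for the tab on the unit's -y side (0 out, 0.0065 m pressed in).
- thermometer_center (a point): Red digital thermometer, a flat bar 130 (x) x 22 (y) x 14 mm; this point is its centre. It lies on the pad of the stand at the start. About 0.05 kg.
- mat_center (a point): Green mat (fixed, on the opposite side of the stand from the dock) 170 (x) x 100 (y) x 4 mm; this point is the centre of its top.
- tray0_center (a point): Blue closed pill tray with seven pale lids on top, 100 (x) x 66 (y) x 22 mm, flat top and bottom, either side may lie up; this point is its centre. About 0.09 kg. Three to five trays are present; an absent one gives None.
- tray1_center (a point): Blue closed pill tray with seven pale lids on top, 100 (x) x 66 (y) x 22 mm, flat top and bottom, either side may lie up; this point is its centre. About 0.09 kg. Three to five trays are present; an absent one gives None.
- tray2_center (a point): Blue closed pill tray with seven pale lids on top, 100 (x) x 66 (y) x 22 mm, flat top and bottom, either side may lie up; this point is its centre. About 0.09 kg. Three to five trays are present; an absent one gives None.
- tray3_center (a point): Blue closed pill tray with seven pale lids on top, 100 (x) x 66 (y) x 22 mm, flat top and bottom, either side may lie up; this point is its centre. About 0.09 kg. Three to five trays are present; an absent one gives None.
- tray4_center (a point): Blue closed pill tray with seven pale lids on top, 100 (x) x 66 (y) x 22 mm, flat top and bottom, either side may lie up; this point is its centre. About 0.09 kg. Three to five trays are present; an absent one gives None.
- pill_bottle: Small amber pill bottle, diameter 42, height 55 mm; origin at the centre of its underside. Leave it alone.
- cream: Small blue cream jar, diameter 42, height 35 mm; origin at the centre of its underside. Leave it alone.
- soap: Yellow soap bottle, diameter 66, height 115 mm; origin at the centre of its underside. Leave it alone.
- tumbler: White tumbler, diameter 72, height 80 mm; origin at the centre of its underside. Leave it alone.
- spray: Blue bottle, diameter 52, height 100 mm; origin at the centre of its underside. Leave it alone.
- hair_clip_tin: Copper-coloured tin 80 x 60 x 30 mm; origin at the centre of its underside. Leave it alone.
There are look-alikes about, which are no part of the job. There is more than one size of the part that bears thermometer_center; the job needs the largest.

How it is judged:
By the outcome, as a careful person would: the job done as asked, in the order asked, and still so for the second after the job is handed in, with the robot touching nothing.
Of tray0, tray1, tray2, tray3, tray4 only 3 to 5 are there at a start; the rules pass over those that are not, and their reading is None.
At some moment in a run one of tray0, tray1, tray2, tray3, tray4 may be knocked a few centimetres aside while the robot is not near it.
It also fails if it takes over 210 s, if anything falls off the work surface, if the arm or the gripper's body presses on something with over 40 N, if the wrist force passes 120 N, or if a joint passes its speed limit or range.

## Robot

A 6-joint arm with a two-finger parallel gripper is mounted at the origin on the work surface. World frame = base frame: x ahead of the robot, y to its left, z up, the work surface at z = 0. Lengths are in m, angles in rad, forces in N, time in s.
With the tool pointing down it reaches from about 0.325 to 0.9 m from the base axis. Payload 3.5 kg.
Tool frame: the origin (TCP) lies at the very end of the fingers, on their centre line; the grasp point (between the pads) lies 19 mm behind it; y points along the fingers, z is the direction in which the jaws open and shut, and the axes are right-handed (so a half turn about y gives the same grasp; the last joint's range is limited). The gripper opens to 85 mm and grips with 20 to 120 N. Pads are 22 mm wide; open, the fingers measure 114 mm over their backs; the gripper's body (76 mm by 85 mm) begins 54 mm behind the grasp point. The pads swing forward as they close: fully open they stand 13 mm farther back than shut.
Start: joints at [-1.24, 0.276, -0.026, 1.268, 0, 1.467], TCP at [0.263, -0.567, 0.231] pointing down, gripper open.
Joint ranges: [-3.12, 3.12], [-0.85, 1.88], [-1.08, 1.24], [-1.95, 2.15], [-1.57, 1.53], [-3.14, 3.14]. Speed limits (rad/s): [2.57, 2.57, 3.14, 3.14, 3.14, 3.14].

## Interface

Orientations are given as a unit quaternion [x, y, z, w].
In Python, from workcell import robot gives the robot as it stands.
- The arm moves only by the tool servo_tool, never from a script. Its argument "rows" is a list of rows, each a list of 6 numbers: the shift along the tool's x, y, z in cm, then the turn, a rotation vector about the tool's x, y, z in rad. In form: [[x, y, z, ax, ay, az], ...]. A call has 1 to 12 rows; each row shifts and turns the commanded pose from where the row before left it, along the tool's axes as they then stand; what a row does not reach is not made up. A row lasts 1/12 s, in which the tool goes at most 41.7 mm and 7.16 degrees, less where a joint would pass 70% of its speed; a pose out of reach is approached as far as the arm can. A call is refused whole if a number of a shift passes 4.17 or a number of a turn 0.125, either way. A call with a gripper value outside its range is refused whole. "grip" is the finger opening in cm, from 0 to 8.54, set as the call begins (left out, the last holds). The fingers move at their own pace and stop on an object; "squeeze" is the grip in N (left out, the last holds). Time passes only in rows, so rows that do not move let the fingers close. It gives the time, the measured TCP pose, the force and the opening at its end, in the units of the state.
- robot.get_obs(): the state, without advancing time (a new reading comes with each control period).
- robot.grab_frame(name): name is "scene" or "side" or "wrist"; returns a dict with "img" (400x640x3 uint8, blue, green, red), "intrinsics" (3x3 intrinsics, pixels), "distortion" ([k1, k2, p1, p2, k3] as OpenCV has them; the pictures are not rectified), "rvec" (rotation vector, rad) and "tvec" (3), from world to camera coordinates, as OpenCV has them. Camera axes: x right, y down, z forward; pixel columns grow to the right and rows downward; lengths in m; the calibration is good to about 2 mm. A picture is of the moment at which its call begins. There is no depth.
- robot.job_done(): hands the job in, once; it reports no verdict.
The state is a dict: "t": time; "joints": joint angles; "dq": joint speeds; "joint_efforts": joint torques, N m; "position": TCP position; "ee_rot": TCP orientation; "force": force on the tool from outside, world axes, zero at the start; "torque": the same for the moment, N m; "gripper_width": opening from 0.0 (shut) to 1.0 (fully open).
Only numpy, scipy, OpenCV 4.12 (cv2) and the standard library are available. Lean on these libraries where they do the work, as an engineer would, in place of code of your own. Each camera call takes 0.05 s, during which the arm holds its last target. There are 200 camera calls.

## Working session

There is one attempt and no reset: what is moved stays moved. The work goes in short steps, Python scripts to look and compute and a tool call to move; the robot and the scene stay as the last step left them, time stands still between calls to the robot, and variables do not carry over. Pictures are saved under pics/ and viewed, about 12 in all and at most 16, crops included, and the job is handed in when it is done.

Besides the shell and the picture viewer there is one more tool, called after "Request:" as name(argument=value, ...), one argument or row to a line, values as JSON. servo_tool: Moves the arm, as the interface text tells. Its arguments: {"type":"object","properties":{"rows":{"type":"array","items":{"type":"array","items":{"type":"number"}}},"grip":{"type":"number"},"squeeze":{"type":"number"}},"required":["rows"]}

```bash
ls; mkdir -p pics; cat > h.py <<'E'
import numpy as np, cv2, json
from workcell import robot
from scipy.spatial.transform import Rotation as R
def grab(n,save=None):
    f=robot.grab_frame(n)
    if save: cv2.imwrite('pics/'+save,f['img']); np.savez('pics/'+save[:-4]+'.npz',**{k:np.array(f[k]) for k in('img','intrinsics','distortion','rvec','tvec')})
    return f
def ray(f,px,z):
    px=np.array(px,float).reshape(-1,1,2)
    n=cv2.undistortPoints(px,np.array(f['intrinsics'],float),np.array(f['distortion'],float)).reshape(-1,2)
    Rm=cv2.Rodrigues(np.array(f['rvec'],float))[0]; t=np.array(f['tvec'],float).ravel()
    c=-Rm.T@t; d=np.c_[n,np.ones(len(n))]@Rm
    return c+d*((z-c[2])/d[:,2])[:,None]
def proj(f,P):
    return cv2.projectPoints(np.array(P,float).reshape(-1,1,3),np.array(f['rvec'],float),np.array(f['tvec'],float),np.array(f['intrinsics'],float),np.array(f['distortion'],float))[0].reshape(-1,2)
E
python3 - <<'E'
from h import *
print(robot.get_obs())
for n in('scene','side','wrist'):
    f=grab(n,n+'0.png'); Rm=cv2.Rodrigues(np.array(f['rvec'],float))[0]; print(n,-Rm.T@np.array(f['tvec']).ravel(),Rm[2],f['intrinsics'][0])
a=cv2.imread('pics/scene0.png')
E
```

```text
pics
{'t': 0.0, 'joints': array([-1.24038528e+00,  2.77101204e-01, -2.79456574e-02,  1.26799110e+00,
       -3.38327646e-06,  1.46737414e+00]), 'dq': array([-0.00061313, -0.00196626,  0.00071318,  0.00037347, -0.00101802,
        0.00010595]), 'joint_efforts': array([-7.87539939e-04, -4.45504260e+01,  2.95205963e+01,  1.63684337e-02,
       -1.34761112e-04, -1.62512052e-06]), 'position': array([ 0.26243421, -0.56634351,  0.23014893]), 'ee_rot': array([-0.15227403,  0.69132309, -0.68974849,  0.15209215]), 'force': array([-0.87680504,  0.10479706,  0.94239834]), 'torque': array([ 0.04192354, -0.00993464,  0.04062169]), 'gripper_width': 1.0029483461273214}
scene [0.82486631 0.24715633 0.68546653] [-0.40892426 -0.33065246 -0.85055858] [369.27513209   0.         325.44135031]
side [0.127117   0.57032274 0.89097065] [ 0.36859278 -0.5184587  -0.77158275] [469.92939138   0.         325.15771038]
wrist [ 0.33871026 -0.53041672  0.37355672] [-0.29727146 -0.13367437 -0.94538925] [336.52350568   0.         321.06814701]
```

View pics/scene0.png

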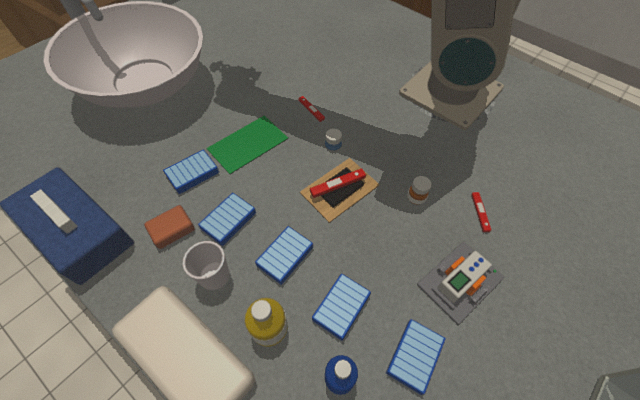

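View pics/side0.png

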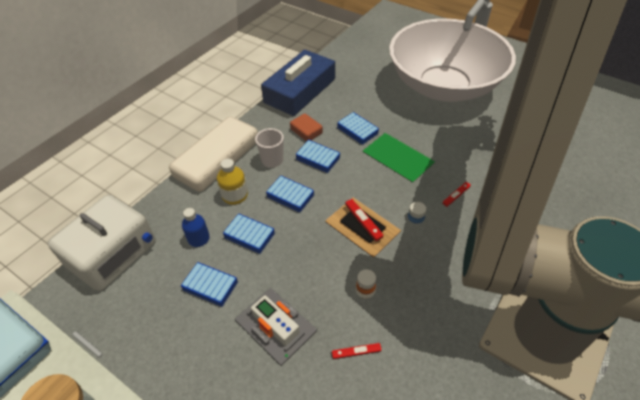

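The scene view shows:
- five blue trays at (191,170), (228,217), (285,253), (342,305) and (416,355)
- red bars at (338,183) on the stand, (312,108) and (481,211)
- the green mat at (248,145)
- the dock with the unit at (463,277)

Next I'll measure them.

```bash
cat >> h.py <<'E'
def load(n): return dict(np.load('pics/'+n+'.npz'))
def mask(f,kind):
    h=cv2.cvtColor(f['img'],cv2.COLOR_BGR2HSV); H,S,V=[h[...,i].astype(int) for i in range(3)]
    m={'lid':(H>95)&(H<120)&(S>40)&(S<140)&(V>110),'tray':(H>95)&(H<125)&(S>50)&(V>70),'red':((H<6)|(H>172))&(S>150)&(V>80),
       'green':(H>50)&(H<75)&(S>120),'orange':(H>5)&(H<16)&(S>170)&(V>120),'bamboo':(H>10)&(H<24)&(S>70)&(V>100),
       'dark':(V<45),'white':(S<50)&(V>170)}[kind]
    return m.astype(np.uint8)*255
def blobs(m,amin,k=0):
    if k: m=cv2.morphologyEx(m,cv2.MORPH_CLOSE,np.ones((k,k)))
    cs=cv2.findContours(m,cv2.RETR_EXTERNAL,cv2.CHAIN_APPROX_NONE)[0]
    return [c for c in cs if cv2.contourArea(c)>amin]
def rect(f,c,z):
    P=ray(f,c.reshape(-1,2),z)[:,:2]
    (x,y),(w,h),a=cv2.minAreaRect((P*1000).astype(np.float32))
    if w<h: w,h,a=h,w,a+90
    return [round(v,1) for v in(x,y,w,h,(a+90)%180-90)]
E
python3 - <<'E'
from h import *
for n in('scene0','side0'):
    f=load(n)
    for kind,z,am,k in(('lid',.022,150,5),('tray',.022,200,3),('red',.028,40,3),('green',.004,500,3),('orange',.045,15,0),('bamboo',.004,300,3)):
        for c in blobs(mask(f,kind),am,k):
            M=c.reshape(-1,2).mean(0).astype(int); r=rect(f,c,z)
            if 150<r[0]<1000: print(n,kind,M,r)
f=load('scene0')
a=cv2.resize(f['img'][150:330,290:510],None,fx=3.6,fy=3.3,interpolation=3)
cv2.imwrite('pics/crop1.png',cv2.resize(f['img'][90:320,280:510],(600,600),interpolation=2))
E
```

```text
scene0 lid [417 355] [629.9, 297.7, 98.9, 65.3, 10.5]
scene0 lid [341 303] [646.8, 146.8, 99.0, 64.8, 6.3]
scene0 lid [283 252] [640.9, -2.8, 99.1, 64.6, 3.0]
scene0 lid [226 216] [659.3, -149.0, 99.6, 65.1, 2.3]
scene0 lid [189 167] [629.3, -302.7, 98.4, 62.8, -12.0]
scene0 tray [340 374] [737.7, 220.0, 58.0, 52.9, 40.4]
scene0 tray [415 356] [632.5, 297.5, 104.0, 67.1, 10.4]
scene0 tray [341 306] [649.4, 148.9, 104.3, 67.3, 7.2]
scene0 tray [285 255] [643.3, 1.0, 104.3, 72.1, 3.5]
scene0 tray [227 219] [661.3, -143.2, 103.8, 75.4, 3.4]
scene0 tray [ 58 217] [878.4, -403.4, 236.1, 127.5, 90.0]
scene0 tray [190 171] [632.7, -293.9, 101.1, 82.2, -11.9]
scene0 red [480 211] [309.1, 245.2, 94.5, 16.5, 43.3]
scene0 red [337 182] [446.9, -25.8, 129.7, 27.0, -24.2]
scene0 red [310 108] [316.7, -219.1, 95.7, 16.0, 77.2]
scene0 green [246 143] [486.3, -272.7, 167.8, 98.3, -8.8]
scene0 orange [477 284] [465.1, 313.8, 42.7, 9.3, -9.0]
scene0 orange [457 262] [452.1, 265.6, 30.4, 6.2, -7.8]
scene0 bamboo [266 319] [753.9, 52.6, 72.9, 70.4, 7.7]
scene0 bamboo [337 188] [443.0, -23.0, 151.9, 101.
[... 752 characters left out ...]
6.0, 229.0, 126.0, 89.5]
side0 red [356 351] [287.8, 253.6, 93.3, 16.0, 43.5]
side0 red [363 219] [440.5, -23.8, 129.8, 27.1, -24.1]
side0 red [449 199] [301.6, -187.2, 41.9, 15.7, 81.1]
side0 red [463 187] [290.0, -239.2, 43.1, 15.3, 77.4]
side0 green [398 156] [483.3, -270.4, 165.9, 96.2, -8.6]
side0 orange [264 324] [458.8, 315.2, 34.1, 8.1, -10.0]
side0 orange [282 307] [450.5, 266.5, 31.8, 7.0, -7.3]
side0 bamboo [ 53 389] [719.3, 618.0, 111.5, 45.8, 34.2]
side0 bamboo [363 225] [441.8, -21.2, 153.6, 104.7, -8.8]
side0 bamboo [229 178] [802.8, 40.5, 84.4, 74.5, -43.9]
side0 bamboo [504  13] [528.6, -1119.4, 281.3, 122.2, -83.0]
side0 bamboo [433   5] [744.6, -1017.4, 330.9, 137.5, 32.9]
```

View pics/crop1.png

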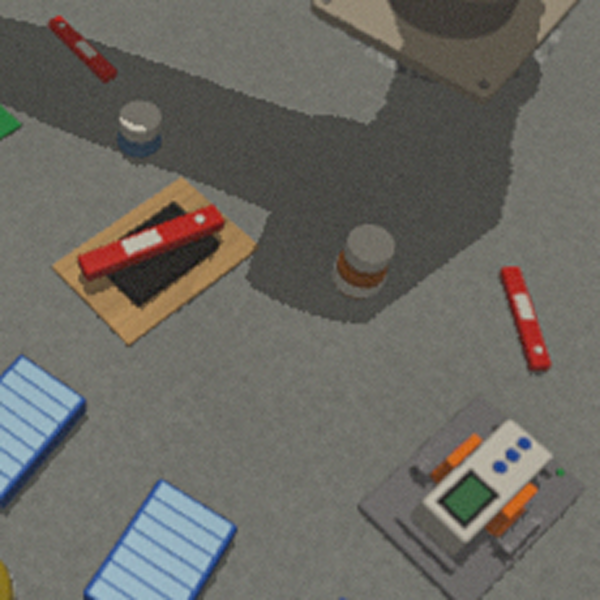

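The bar at scene (337,182) measures 130 mm and lies on the pad, so it is the thermometer. The bars at (310,108) and (480,211) measure about 95 mm and are look-alikes; the crop confirms this. All five trays measure 100 x 66 mm. Next is the planning helper.

```bash
cat >> h.py <<'E'
def plan(x,y,z,jaw):
    """mm, deg: turn (tool rotvec) then shift in turned tool axes (cm)"""
    o=robot.get_obs(); Rc=R.from_quat(o['ee_rot']); p=o['position']; best=None
    for k in(0,180):
        a=np.deg2rad(jaw+k); zt=np.array([np.cos(a),np.sin(a),0]); yt=np.array([0,0,-1.])
        Rt=R.from_matrix(np.c_[np.cross(yt,zt),yt,zt]); rv=(Rc.inv()*Rt).as_rotvec()
        if best is None or np.linalg.norm(rv)<np.linalg.norm(best[0]): best=(rv,Rt)
    rv,Rt=best; s=Rt.inv().apply(np.array([x,y,z])/1000-p)*100
    print('t %.2f pos'%o['t'],np.round(p*1000,1),'j6 %.2f'%o['joints'][5],'grip %.3f'%o['gripper_width'],'F',np.round(o['force'],1),'\n TURN',np.round(rv,4),'SHIFT',np.round(s,2),'n41:%.1f'%(np.linalg.norm(s)/4.0))
E
python3 -c "
from h import *
o=robot.get_obs();print(R.from_quat(o['ee_rot']).as_matrix().round(3))
plan(442.5,-27,230,66)"
```

```text
[[-0.907 -0.001  0.42 ]
 [-0.42   0.002 -0.907]
 [-0.    -1.    -0.002]]
t 0.15 pos [ 262.5 -566.5  230.4] j6 1.47 grip 1.001 F [ 0.4 -0.4  0.1] 
 TURN [1.700e-03 8.526e-01 5.000e-04] SHIFT [ 5.500e+00  4.000e-02 -5.661e+01] n41:14.2
```

Request:
servo_tool(
  rows=[
    [0,0,0,0,0.1218,0],
    [0,0,0,0,0.1218,0],
    [0,0,0,0,0.1218,0],
    [0,0,0,0,0.1218,0],
    [0,0,0,0,0.1218,0],
    [0,0,0,0,0.1218,0],
    [0,0,0,0,0.1218,0],
    [0.34,0,-2.5,0,0,0],
    [0.34,0,-3.5,0,0,0],
    [0.34,0,-3.5,0,0,0],
    [0.34,0,-3.5,0,0,0],
    [0.34,0,-3.5,0,0,0],
  ],
  grip=8.5,
)

```text
t: 1.15
position: [0.3143, -0.4077, 0.2308]
ee_rot: [0.147, 0.692, -0.691, -0.147]
force: [1.1, 0.5, -0.2]
gripper_width: 0.996
```

Request:
servo_tool(
  rows=[
    [0.34,0,-3.5,0,0,0],
    [0.34,0,-3.5,0,0,0],
    [0.34,0,-3.5,0,0,0],
    [0.34,0,-3.5,0,0,0],
    [0.34,0,-3.5,0,0,0],
    [0.34,0,-3.5,0,0,0],
    [0.34,0,-3.5,0,0,0],
    [0.34,0,-3.5,0,0,0],
    [0.34,0,-3.5,0,0,0],
    [0.34,0,-3.5,0,0,0],
    [0.34,0,-3.5,0,0,0],
    [0,0,0,0,0,0],
  ],
  grip=5,
)

```text
t: 2.15
position: [0.4193, -0.0809, 0.2319]
ee_rot: [0.13, 0.707, -0.683, -0.127]
force: [-1.1, -0.4, 0.5]
gripper_width: 0.588
```

```bash
python3 -c "
from h import *
f=grab('wrist','w1.png')
plan(442.5,-27,16.5,66)
print(robot.get_obs()['joints'].round(2))
for c in blobs(mask(f,'red'),100,3): print('red',rect(f,c,.028),c.reshape(-1,2).mean(0))
for c in blobs(mask(f,'bamboo'),300,9): print('bam',rect(f,c,.004),c.reshape(-1,2).mean(0))
for c in blobs(mask(f,'dark'),300,3): print('dark',rect(f,c,.014),c.reshape(-1,2).mean(0))
"
```

```text
t 2.20 pos [419.3 -82.2 231.9] j6 3.14 grip 0.591 F [ 0.3 -0.3  0. ] 
 TURN [0.0329 0.0518 0.0014] SHIFT [ 0.12 21.54 -5.99] n41:5.6
[-0.37 -0.08 -0.43  1.23  0.03  3.14]
red [320.4, 239.9, 46.2, 19.9, 44.0] [124.37078652 322.53932584]
red [311.5, -227.5, 89.1, 14.9, 77.4] [488.47738693 213.35678392]
red [444.8, -28.5, 128.3, 23.7, -24.2] [273.8988764  160.82022472]
bam [449.2, 302.7, 47.3, 36.2, -84.0] [ 44.40659341 245.73626374]
bam [443.0, -22.2, 150.3, 100.5, -9.1] [273.37292162 158.02850356]
dark [211.6, 28.5, 753.9, 237.4, 71.5] [321.06472492 352.66537217]
dark [445.8, -8.4, 88.7, 27.5, -9.3] [254.3038674  161.97237569]
```

View pics/w1.png

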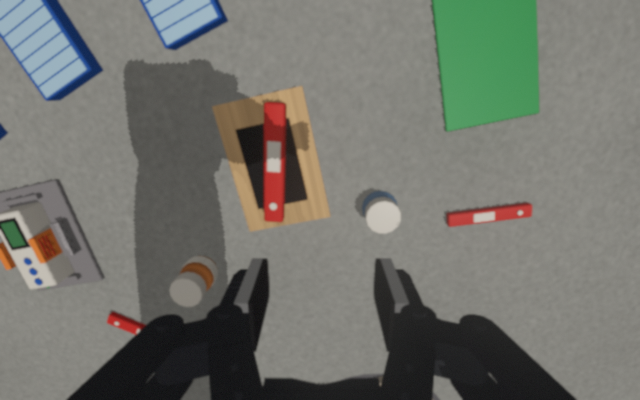

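The wrist view shows the bar at (274,161) on the pad, with the fingers clear. J6 has reached its limit, so I'll turn half round the other way and keep the jaw angle at about +80° from here on.

Request:
servo_tool(
  rows=[
    [0,0.3,0,0,-0.1236,0],
    [0,0.3,0,0,-0.1236,0],
    [0,0.3,0,0,-0.1236,0],
    [0,0.3,0,0,-0.1236,0],
    [0,0.3,0,0,-0.1236,0],
    [0,0.3,0,0,-0.1236,0],
    [0,0.3,0,0,-0.1236,0],
    [0,0.3,0,0,-0.1236,0],
    [0,0.3,0,0,-0.1236,0],
    [0,0.3,0,0,-0.1236,0],
    [0,0.3,0,0,-0.1236,0],
    [0,0.3,0,0,-0.1236,0],
  ],
)

```text
t: 3.2
position: [0.4196, -0.0829, 0.1958]
ee_rot: [-0.366, 0.606, -0.592, 0.384]
force: [-0.0, 0.3, -0.3]
gripper_width: 0.586
```

Request:
servo_tool(
  rows=[
    [0,0.3,0,0,-0.1236,0],
    [0,0.3,0,0,-0.1236,0],
    [0,0.3,0,0,-0.1236,0],
    [0,0.3,0,0,-0.1236,0],
    [0,0.3,0,0,-0.1236,0],
    [0,0.3,0,0,-0.1236,0],
    [0,0.3,0,0,-0.1236,0],
    [0,0.3,0,0,-0.1236,0],
    [0,0.3,0,0,-0.1236,0],
    [0,0.3,0,0,-0.1236,0],
    [0,0.3,0,0,-0.1236,0],
    [0,0.3,0,0,-0.1236,0],
  ],
)

```text
t: 4.2
position: [0.4201, -0.0818, 0.1599]
ee_rot: [-0.67, 0.188, -0.19, 0.693]
force: [-0.1, -0.3, 2.0]
gripper_width: 0.585
```

```bash
sed -i 's/for k in(0,180):/for k in(0,):/' h.py; python3 -c "
from h import *
plan(444,-28,16.5,66)"
```

```text
t 4.20 pos [420.1 -81.8 159.9] j6 0.17 grip 0.585 F [-0.1 -0.3  2. ] 
 TURN [-0.0323 -0.1211 -0.0038] SHIFT [-1.000e-02  1.434e+01  5.890e+00] n41:3.9
```

Request:
servo_tool(
  rows=[
    [0,0,1.5,-0.03,-0.11,0],
    [0,0,1.5,0,0,0],
    [0,0,1.5,0,0,0],
    [0,0,1.4,0,0,0],
    [0,3,0,0,0,0],
    [0,3,0,0,0,0],
    [0,3,0,0,0,0],
    [0,0,0,0,0,0],
    [0,0,0,0,0,0],
  ],
)

```text
t: 4.95
position: [0.4443, -0.0277, 0.0695]
ee_rot: [-0.689, 0.155, -0.15, 0.692]
force: [-0.2, -0.4, 0.6]
gripper_width: 0.584
```

```bash
python3 -c "
from h import *
plan(444,-28,16.5,66)"
```

```text
t 4.95 pos [444.3 -27.7  69.5] j6 0.22 grip 0.584 F [-0.2 -0.4  0.6] 
 TURN [-0.0018 -0.0161 -0.0087] SHIFT [-0.02  5.3  -0.04] n41:1.3
```

Aligned over the bar. Descend and grip it.

Request:
servo_tool(
  rows=[
    [0,1.8,0,0,-0.016,-0.009],
    [0,1.8,0,0,0,0],
    [0,1.2,0,0,0,0],
    [0,0.5,0,0,0,0],
    [0,0,0,0,0,0],
    [0,0,0,0,0,0],
  ],
)

```text
t: 5.45
position: [0.4479, -0.0275, 0.0191]
ee_rot: [-0.691, 0.144, -0.149, 0.692]
force: [-0.2, -0.4, 0.7]
gripper_width: 0.579
```

Request:
servo_tool(
  rows=[
    [0,0,0,0,0,0],
    [0,0,0,0,0,0],
    [0,0,0,0,0,0],
    [0,0,0,0,0,0],
    [0,0,0,0,0,0],
    [0,0,0,0,0,0],
    [0,0,0,0,0,0],
  ],
  grip=1,
  squeeze=25,
)

```text
t: 6.03
position: [0.4477, -0.0272, 0.0189]
ee_rot: [-0.691, 0.143, -0.149, 0.692]
force: [-0.6, -0.5, 7.3]
gripper_width: 0.252
```

Request:
servo_tool(
  rows=[
    [0,-1,0,0,0,0],
    [0,-2,0,0,0,0],
    [0,-3,0,0,0,0],
    [0,-3,0,0,0,0],
    [0,0,0,0,0,0],
  ],
)

```text
t: 6.45
position: [0.4504, -0.0277, 0.1137]
ee_rot: [-0.691, 0.14, -0.152, 0.693]
force: [0.5, -0.2, 0.3]
gripper_width: 0.248
```

```bash
python3 -c "
from h import *
f=grab('scene')
for c in blobs(mask(f,'red'),40,3): print('red',rect(f,c,.11),rect(f,c,.028))
plan(485,-271,7,81.3)"
```

```text
red [373.4, 245.6, 82.6, 15.3, 43.5] [309.0, 245.4, 94.4, 17.5, 43.5]
red [478.8, -45.1, 53.3, 26.7, -24.5] [429.5, -86.7, 60.9, 30.5, -24.5]
red [406.1, -2.6, 55.5, 21.4, 3.0] [346.4, -38.2, 63.4, 24.4, 3.0]
red [379.9, -161.0, 83.6, 14.4, 77.2] [316.5, -219.2, 95.5, 16.5, 77.2]
t 6.50 pos [449.1 -27.5 111.5] j6 0.21 grip 0.244 F [-0.2 -0.4 -0.6] 
 TURN [-0.0033 -0.2644  0.0133] SHIFT [  7.23  10.45 -23.53] n41:6.7
```

Request:
servo_tool(
  rows=[
    [0,0,0,0,-0.09,0.013],
    [0,0,0,0,-0.09,0],
    [0,0,0,0,-0.085,0],
    [0.9,0,-2.0,0,0,0],
    [0.9,0,-3.0,0,0,0],
    [0.9,0,-3.2,0,0,0],
    [0.9,0,-3.2,0,0,0],
    [0.9,0,-3.2,0,0,0],
    [0.9,0,-3.2,0,0,0],
    [0.9,0,-3.0,0,0,0],
    [0.9,0,-2.7,0,0,0],
    [0,0,0,0,0,0],
  ],
)

```text
t: 7.5
position: [0.4827, -0.2751, 0.1055]
ee_rot: [-0.704, 0.057, -0.053, 0.706]
force: [0.0, -0.4, -0.3]
gripper_width: 0.25
```

Request:
servo_tool(
  rows=[
    [0,2.5,0,0,0,0],
    [0,2.5,0,0,0,0],
    [0,2,0,0,0,0],
    [0,0,0,0,0,0],
    [0,0,0,0,0,0],
  ],
)

```text
t: 7.92
position: [0.4791, -0.2677, 0.0343]
ee_rot: [-0.702, 0.057, -0.049, 0.708]
force: [1.3, 0.6, 0.2]
gripper_width: 0.243
```

```bash
python3 -c "
from h import *
plan(487,-271,9.8,81.3)"
```

```text
t 7.92 pos [ 479.1 -267.7   34.3] j6 -0.48 grip 0.243 F [1.3 0.6 0.2] 
 TURN [-0.0073  0.0007 -0.0119] SHIFT [ 0.83  2.45 -0.2 ] n41:0.6
```

Request:
servo_tool(
  rows=[
    [0.8,0,-0.2,-0.007,0,-0.012],
    [0,0.9,0,0,0,0],
    [0,0.9,0,0,0,0],
    [0,0.5,0,0,0,0],
    [0,0,0,0,0,0],
    [0,0,0,0,0,0],
    [0,0,0,0,0,0],
  ],
)

```text
t: 8.5
position: [0.4889, -0.2729, 0.0131]
ee_rot: [0.706, -0.052, 0.055, -0.704]
force: [-0.0, -0.4, 0.3]
gripper_width: 0.249
```

```bash
python3 -c "
from h import *
plan(487,-271,9.5,81.3)"
```

```text
t 8.50 pos [ 488.9 -272.9   13.1] j6 -0.47 grip 0.249 F [-0.  -0.4  0.3] 
 TURN [0.0023 0.0003 0.0049] SHIFT [-0.21  0.36  0.16] n41:0.1
```

Request:
servo_tool(
  rows=[
    [0,0.3,0,0,0,0],
    [0,0.1,0,0,0,0],
    [0,0,0,0,0,0],
    [0,0,0,0,0,0],
  ],
)

```text
t: 8.83
position: [0.489, -0.273, 0.0091]
ee_rot: [0.706, -0.052, 0.055, -0.704]
force: [-0.4, -0.1, -0.6]
gripper_width: 0.252
```

Request:
servo_tool(
  rows=[
    [0,0,0,0,0,0],
    [0,0,0,0,0,0],
    [0,0,0,0,0,0],
    [0,0,0,0,0,0],
    [0,0,0,0,0,0],
  ],
  grip=5,
)

```text
t: 9.25
position: [0.4889, -0.2729, 0.009]
ee_rot: [0.706, -0.052, 0.055, -0.704]
force: [0.6, -0.1, -0.1]
gripper_width: 0.583
```

Request:
servo_tool(
  rows=[
    [0,-2,0,0,0,0],
    [0,-3,0,0,0,0],
    [0,-3.5,0,0,0,0],
    [0,-3.5,0,0,0,0],
    [0,-3,0,0,0,0],
    [0,-1,0,0,0,0],
    [0,0,0,0,0,0],
  ],
  grip=8.5,
)

```text
t: 9.83
position: [0.4905, -0.2741, 0.1729]
ee_rot: [0.707, -0.05, 0.057, -0.703]
force: [0.9, 0.4, 0.2]
gripper_width: 1.001
```

```bash
cat >> h.py <<'E'
def trays():
    for n in('scene','side'):
        f=grab(n)
        for c in blobs(mask(f,'lid'),150,5):
            r=rect(f,c,.022)
            if 300<r[0]<800 and abs(r[1])<420: print(n,r)
def stand():
    """pad outline by wrist camera"""
    f=grab('wrist')
    for c in blobs(mask(f,'bamboo'),300,9): print('bam',rect(f,c,.004))
    for c in blobs(mask(f,'dark'),300,3):
        r=rect(f,c,.014); r[2]<120 and print('dark',r)
E
python3 -c "
from h import *
trays()
f=grab('scene','s2.png')
for k,z in(('red',.018),('bamboo',.004),('dark',.014)):
  for c in blobs(mask(f,k),150,5): print(k,rect(f,c,z))
plan(629,-301,150,78.5)"
```

```text
scene [629.9, 297.7, 98.9, 65.3, 10.5]
scene [646.9, 146.7, 98.6, 64.0, 6.7]
scene [640.7, -3.5, 100.0, 64.5, 2.1]
scene [660.8, -149.6, 96.2, 62.7, 3.3]
scene [629.0, -302.8, 98.5, 63.1, -12.0]
side [628.4, 298.4, 100.7, 66.7, 10.6]
side [644.7, 148.4, 102.0, 66.5, 7.4]
side [639.4, -0.7, 101.4, 67.0, 3.6]
side [660.7, -147.2, 96.2, 66.1, 3.6]
side [628.5, -299.4, 102.7, 66.7, -11.1]
red [301.4, 245.0, 95.8, 16.6, 43.2]
red [488.8, -266.7, 129.2, 27.2, -8.5]
bamboo [753.2, 54.7, 76.1, 70.8, 82.2]
bamboo [442.8, -23.3, 151.8, 100.5, -8.1]
bamboo [652.1, -1065.8, 197.4, 61.3, 64.0]
dark [445.0, -21.0, 93.1, 60.0, -9.2]
dark [-229.4, 123.4, 254.7, 86.5, -0.1]
dark [280.5, -597.9, 470.3, 141.0, 54.9]
t 9.98 pos [ 487.  -271.7  167.1] j6 -0.47 grip 0.995 F [0.1 0.1 0.3] 
 TURN [0.0009 0.0492 0.0021] SHIFT [14.5   1.71 -0.05] n41:3.6
```

The thermometer now lies on the mat at (489,-268), lined up with it. On to tray A at (629,-301,-11.5°).

Request:
servo_tool(
  rows=[
    [2.0,0,0,0,0.049,0],
    [3,0,0,0,0,0],
    [3,0,0,0,0,0],
    [3,0,0,0,0,0],
    [3,0,0,0,0,0],
    [0.5,0,0,0,0,0],
    [0,2,0,0,0,0],
    [0,3,0,0,0,0],
    [0,3,0,0,0,0],
    [0,2,0,0,0,0],
    [0,0,0,0,0,0],
    [0,0,0,0,0,0],
  ],
)

```text
t: 10.98
position: [0.6279, -0.299, 0.066]
ee_rot: [-0.703, 0.072, -0.07, 0.704]
force: [0.8, -0.1, 0.1]
gripper_width: 0.998
```

```bash
python3 -c "
from h import *
plan(629,-301,3,78.5)"
```

```text
t 10.98 pos [ 627.9 -299.    66. ] j6 -0.34 grip 0.998 F [ 0.8 -0.1  0.1] 
 TURN [-0.0004  0.0002 -0.0023] SHIFT [ 0.14  6.3  -0.17] n41:1.6
```

Request:
servo_tool(
  rows=[
    [0.1,1.5,-0.2,0,0,0],
    [0,1.5,0,0,0,0],
    [0,1.5,0,0,0,0],
    [0,1.2,0,0,0,0],
    [0,0.5,0,0,0,0],
    [0,0,0,0,0,0],
    [0,0,0,0,0,0],
    [0,0,0,0,0,0],
  ],
)

```text
t: 11.65
position: [0.6327, -0.3036, 0.009]
ee_rot: [0.705, -0.068, 0.073, -0.702]
force: [0.8, 0.2, -0.1]
gripper_width: 0.996
```

Request:
servo_tool(
  rows=[
    [0,0,0,0,0,0],
    [0,0,0,0,0,0],
    [0,0,0,0,0,0],
    [0,0,0,0,0,0],
    [0,0,0,0,0,0],
    [0,0,0,0,0,0],
  ],
  grip=5.5,
  squeeze=30,
)

```text
t: 12.15
position: [0.6327, -0.3036, 0.0092]
ee_rot: [0.705, -0.068, 0.073, -0.702]
force: [-1.0, 0.2, 6.5]
gripper_width: 0.756
```

```bash
python3 -c "
from h import *
plan(443,-22,130,81)"
```

```text
t 12.15 pos [ 632.7 -303.6    9.2] j6 -0.34 grip 0.756 F [-1.   0.2  6.5] 
 TURN [ 0.003  -0.0435  0.0071] SHIFT [-23.14 -12.08  24.84] n41:9.0
```

The grip is shallow (z 9 mm) and about 4 mm off along the tray, so I'll regrip lower and centred.

Request:
servo_tool(
  rows=[
    [0,0,0,0,0,0],
    [0,0,0,0,0,0],
    [0,0,0,0,0,0],
    [-0.4,0.3,0,0,0,0],
    [0,0.3,0,0,0,0],
    [0,0,0,0,0,0],
    [0,0,0,0,0,0],
    [0,0,0,0,0,0],
    [0,0,0,0,0,0],
    [0,0,0,0,0,0],
  ],
  grip=8.5,
)

```text
t: 12.98
position: [0.628, -0.3023, 0.0019]
ee_rot: [0.705, -0.069, 0.073, -0.703]
force: [0.0, -0.2, 1.3]
gripper_width: 0.997
```

Request:
servo_tool(
  rows=[
    [0,0,0,0,0,0],
    [0,0,0,0,0,0],
    [0,0,0,0,0,0],
    [0,0,0,0,0,0],
    [0,0,0,0,0,0],
    [0,0,0,0,0,0],
  ],
  grip=5.5,
  squeeze=35,
)

```text
t: 13.48
position: [0.6282, -0.3025, 0.0021]
ee_rot: [0.705, -0.069, 0.073, -0.703]
force: [-0.2, -0.4, 1.5]
gripper_width: 0.762
```

Request:
servo_tool(
  rows=[
    [0,-2,0,0,0,0],
    [0,-3,0,0,0,0],
    [0,-3,0,0,0,0],
    [0,-3,0,0,0,0],
    [0,-2,0,0,0,0],
    [0,0,0,0,0,0],
    [0,0,0,0,0,0],
    [0,0,0,0,0,0],
    [0,0,0,0,0,0],
  ],
)

```text
t: 14.23
position: [0.6256, -0.3009, 0.129]
ee_rot: [0.704, -0.071, 0.071, -0.703]
force: [-1.2, 0.2, -2.1]
gripper_width: 0.763
```

```bash
python3 -c "
from h import *
plan(443,-22,130,81)
f=grab('scene')
for c in blobs(mask(f,'lid'),150,5): print(rect(f,c,.022),rect(f,c,.14))"
```

```text
t 14.23 pos [ 625.6 -300.9  129. ] j6 -0.34 grip 0.763 F [-1.2  0.2 -2.1] 
 TURN [ 0.0005 -0.0434  0.0005] SHIFT [-22.4   -0.1   24.69] n41:8.3
[629.9, 297.7, 98.8, 65.6, 10.4] [664.5, 288.7, 81.2, 53.9, 10.4]
[646.8, 147.4, 98.7, 65.1, 7.1] [678.5, 165.1, 81.1, 53.5, 7.1]
[641.6, -3.7, 99.0, 63.3, 3.8] [674.2, 40.9, 81.4, 52.0, 3.8]
[658.5, -150.5, 97.4, 60.6, 3.9] [688.0, -79.8, 80.1, 49.8, 3.9]
[879.0, -406.4, 227.9, 119.6, -89.9] [869.4, -290.2, 187.4, 98.3, -89.9]
[614.3, -438.8, 75.1, 56.6, 77.2] [651.7, -316.8, 61.8, 46.5, 77.2]
[534.8, -421.5, 78.7, 34.4, 73.5] [586.4, -302.5, 64.7, 28.3, 73.5]
```

Request:
servo_tool(
  rows=[
    [-1,0,1.1,0,-0.043,0],
    [-2.4,0,2.64,0,0,0],
    [-2.4,0,2.64,0,0,0],
    [-2.4,0,2.64,0,0,0],
    [-2.4,0,2.64,0,0,0],
    [-2.4,0,2.64,0,0,0],
    [-2.4,0,2.64,0,0,0],
    [-2.4,0,2.64,0,0,0],
    [-2.4,0,2.64,0,0,0],
    [-2.0,0,2.2,0,0,0],
    [0,0,0,0,0,0],
    [0,0,0,0,0,0],
  ],
)

```text
t: 15.28
position: [0.4447, -0.0242, 0.1288]
ee_rot: [0.706, -0.054, 0.055, -0.704]
force: [0.6, 0.0, -0.8]
gripper_width: 0.763
```

Request:
servo_tool(
  rows=[
    [0,2,0,0,0,0],
    [0,3,0,0,0,0],
    [0,3,0,0,0,0],
    [0,1.5,0,0,0,0],
    [0,0,0,0,0,0],
    [0,0,0,0,0,0],
    [0,0,0,0,0,0],
    [0,0,0,0,0,0],
  ],
)

```text
t: 15.95
position: [0.4492, -0.0265, 0.0364]
ee_rot: [0.706, -0.053, 0.059, -0.704]
force: [0.7, 0.9, -0.6]
gripper_width: 0.761
```

```bash
python3 -c "
from h import *
stand()
plan(443,-22,17,81)"
```

```text
bam [415.3, -18.5, 100.4, 94.5, 81.0]
bam [356.4, 123.3, 26.7, 8.7, 27.2]
dark [400.6, -25.6, 37.5, 11.2, 80.9]
t 16.00 pos [449.1 -26.4  36.5] j6 -0.04 grip 0.757 F [-0.6  0.1 -0.9] 
 TURN [ 0.0025 -0.0007  0.0082] SHIFT [-0.67  1.95  0.33] n41:0.5
```

Request:
servo_tool(
  rows=[
    [-0.35,0,0.15,0,0,0.008],
    [-0.35,0,0.15,0,0,0],
    [0,0.6,0,0,0,0],
    [0,0.6,0,0,0,0],
    [0,0.4,0,0,0,0],
    [0,0,0,0,0,0],
    [0,0,0,0,0,0],
    [0,0,0,0,0,0],
    [0,0,0,0,0,0],
    [0,0,0,0,0,0],
  ],
)

```text
t: 16.83
position: [0.4411, -0.0218, 0.0192]
ee_rot: [0.706, -0.057, 0.055, -0.704]
force: [-1.0, -0.7, -0.7]
gripper_width: 0.767
```

```bash
python3 -c "
from h import *
plan(443,-22,16.3,81)"
```

```text
t 16.83 pos [441.1 -21.8  19.2] j6 -0.04 grip 0.767 F [-1.  -0.7 -0.7] 
 TURN [ 0.0023 -0.0005 -0.0027] SHIFT [0.19 0.29 0.01] n41:0.1
```

Request:
servo_tool(
  rows=[
    [0.15,0.15,0,0,0,0],
    [0,0.15,0,0,0,0],
    [0,0,0,0,0,0],
    [0,0,0,0,0,0],
    [0,0,0,0,0,0],
    [0,0,0,0,0,0],
  ],
)

```text
t: 17.33
position: [0.4427, -0.0221, 0.0162]
ee_rot: [0.706, -0.056, 0.055, -0.704]
force: [0.4, 0.2, 0.1]
gripper_width: 0.761
```

Request:
servo_tool(
  rows=[
    [0,0,0,0,0,0],
    [0,0,0,0,0,0],
    [0,0,0,0,0,0],
    [0,0,0,0,0,0],
    [0,0,0,0,0,0],
  ],
  grip=8.5,
)

```text
t: 17.75
position: [0.442, -0.0219, 0.016]
ee_rot: [0.706, -0.057, 0.054, -0.704]
force: [0.2, 0.5, -0.4]
gripper_width: 0.99
```

Request:
servo_tool(
  rows=[
    [0,-1,0,0,0,0],
    [0,-2,0,0,0,0],
    [0,-3,0,0,0,0],
    [0,-3,0,0,0,0],
    [0,-3,0,0,0,0],
    [0,-3,0,0,0,0],
    [-2,0,-1,0,0,0],
    [-3,0,-2,0,0,0],
    [-2.5,0,-2.5,0,0,0],
    [0,0,0,0,0,0],
    [0,0,0,0,0,0],
    [0,0,0,0,0,0],
  ],
)

```text
t: 18.75
position: [0.3605, -0.0645, 0.1671]
ee_rot: [0.706, -0.056, 0.055, -0.704]
force: [0.3, -0.2, -0.9]
gripper_width: 0.996
```

```bash
cat >> h.py <<'E'
def look(zp=.036,save=None):
    for n in('scene','side','wrist'):
        f=grab(n,save and n+save)
        for c in blobs(mask(f,'lid'),150,5):
            r=rect(f,c,.022); q=rect(f,c,zp)
            if 350<q[0]<520 and abs(q[1]+22)<60: print(n,'PILE',q)
            elif 300<r[0]<800 and abs(r[1])<420: print(n,r)
        for c in blobs(mask(f,'bamboo'),300,9):
            r=rect(f,c,.004)
            if 380<r[0]<500 and abs(r[1]+22)<40: print(n,'BAM',r)
E
python3 -c "
from h import *
look(.036,'3.png')
plan(659,-148,150,92.8)"
```

```text
scene [629.9, 297.6, 98.8, 65.3, 10.3]
scene [646.9, 146.8, 98.5, 64.1, 6.9]
scene [641.4, -2.8, 99.8, 65.1, 3.3]
scene [659.3, -149.6, 99.3, 63.5, 2.6]
scene PILE [445.3, -22.5, 94.5, 61.4, -9.5]
scene BAM [443.1, -23.0, 152.0, 101.5, -9.1]
side [628.6, 297.5, 100.7, 64.7, 10.6]
side [645.8, 148.5, 99.9, 66.6, 7.4]
side PILE [445.8, -21.3, 92.1, 65.1, -9.2]
side [639.4, -0.7, 101.4, 67.0, 3.6]
side [657.8, -147.2, 101.7, 66.2, 3.3]
side BAM [441.7, -20.7, 153.1, 103.2, -8.6]
wrist [601.1, -13.7, 40.4, 39.9, -30.5]
wrist PILE [446.1, -22.9, 98.8, 63.9, -7.9]
wrist BAM [442.7, -22.7, 150.3, 100.0, -9.1]
t 18.90 pos [361.  -64.1 166.8] j6 -0.19 grip 0.998 F [0.1 0.4 0.6] 
 TURN [ 0.002  -0.2053 -0.0026] SHIFT [29.36  1.68 -9.84] n41:7.8
```

```bash
python3 -c "
from h import *
f=load('wrist3'); print(proj(f,[[443,-.022,.036]]) if 0 else proj(f,[[.443,-.022,.036]]))
x,y=proj(f,[[.443,-.022,.036]])[0].astype(int)
a=cv2.resize(f['img'][max(0,y-90):y+90,max(0,x-120):x+120],(800,600),interpolation=2); cv2.imwrite('pics/c3.png',a)"
```

```text
[[378.96040965 268.59999417]]
```

View pics/c3.png

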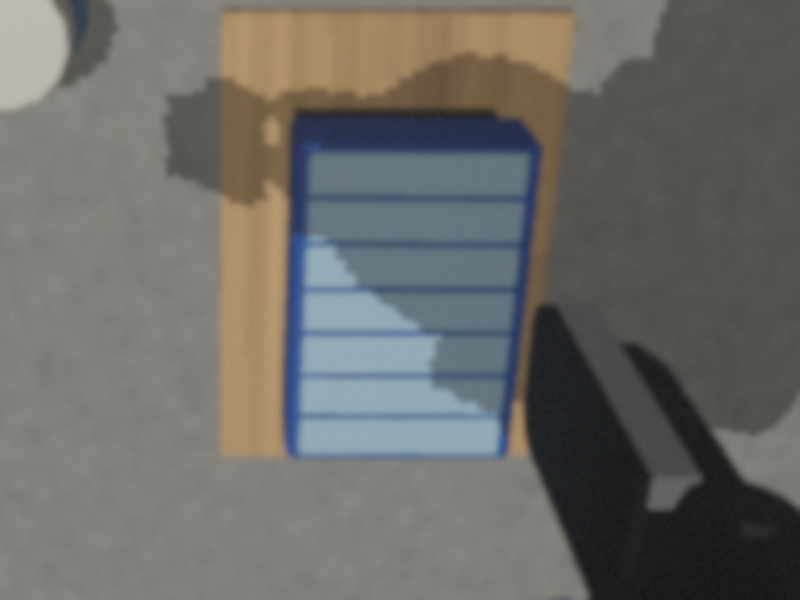

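```bash
python3 - <<'E'
from h import *
f=load('wrist3')
q=lambda L:np.array(L)/3.3333+[258.96-.96,178]
c=ray(f,q([(307,150),(536,152),(500,457),(298,455)]),.036)*1000; print(c.round(1)[:,:2],c.mean(0).round(1))
b=ray(f,q([(221,10),(574,10),(221,457)]),.004)*1000; print(b.round(1)[:,:2],((b[1]+b[2])/2).round(1))
for n in('scene3','side3','wrist3'):
    f=load(n); h=cv2.cvtColor(f['img'],cv2.COLOR_BGR2HSV).astype(int)
    m=((h[...,0]>93)&(h[...,0]<120)&(h[...,1]>40)&(h[...,1]<140)&(h[...,2]>60)).astype(np.uint8)*255
    for c in blobs(m,150,5):
        r=rect(f,c,.036)
        if 350<r[0]<520 and abs(r[1]+22)<60: print(n,r)
E
```

```text
[[393.4 -42.6]
 [403.6  17.4]
 [499.4   1.1]
 [489.1 -57.6]] [446.4 -20.4  36. ]
[[360.8 -60.2]
 [376.4  38.7]
 [510.6 -83.5]] [443.5 -22.4   4. ]
scene3 [450.3, -18.2, 105.6, 73.5, -9.2]
side3 [441.7, -16.0, 102.1, 74.3, -9.2]
wrist3 [441.5, -21.2, 106.9, 65.4, -9.3]
```

The first tray sits about 2.5 mm toward +x of the stand by these oblique views. I'll re-measure it once the arm is away at tray B (659,-148).

Request:
servo_tool(
  rows=[
    [0,0,0,0,-0.1,0],
    [0,0,0,0,-0.105,0],
    [2,0,-0.7,0,0,0],
    [3.6,0,-1.2,0,0,0],
    [3.6,0,-1.2,0,0,0],
    [3.6,0,-1.2,0,0,0],
    [3.6,0,-1.2,0,0,0],
    [3.6,0,-1.2,0,0,0],
    [3.6,0,-1.2,0,0,0],
    [3.2,0,-1,0,0,0],
    [2.4,0,-0.9,0,0,0],
    [0,0,0,0,0,0],
  ],
)

```text
t: 19.9
position: [0.6623, -0.1492, 0.1643]
ee_rot: [0.708, 0.017, -0.017, -0.706]
force: [0.7, 0.4, -0.4]
gripper_width: 0.994
```

Request:
servo_tool(
  rows=[
    [0,2,0,0,0,0],
    [0,3,0,0,0,0],
    [0,3,0,0,0,0],
    [0,3,0,0,0,0],
    [0,1,0,0,0,0],
    [0,0,0,0,0,0],
    [0,0,0,0,0,0],
    [0,0,0,0,0,0],
    [0,0,0,0,0,0],
    [0,0,0,0,0,0],
  ],
)

```text
t: 20.73
position: [0.6577, -0.149, 0.048]
ee_rot: [0.708, 0.017, -0.017, -0.706]
force: [0.3, -0.1, 0.7]
gripper_width: 0.998
```

```bash
python3 -c "
from h import *
look(.036,'4.png')
plan(659,-148.3,3,93)"
```

```text
scene [629.8, 297.7, 99.0, 65.6, 10.4]
scene [646.8, 147.0, 99.0, 64.9, 6.6]
scene [640.2, -3.8, 97.0, 61.3, 3.3]
scene [669.8, -149.6, 78.4, 61.1, 2.5]
scene PILE [444.6, -21.7, 96.4, 62.4, -9.8]
scene BAM [443.2, -23.0, 151.4, 101.9, -8.9]
side [627.7, 298.3, 101.9, 66.7, 10.6]
side [645.7, 148.6, 99.9, 66.5, 7.4]
side PILE [442.7, -19.7, 98.2, 67.3, -9.2]
side [637.6, -2.4, 98.0, 60.1, 4.1]
side [656.7, -148.7, 97.7, 65.5, 1.5]
side BAM [441.9, -20.6, 153.0, 104.0, -8.4]
wrist [659.7, -148.4, 99.4, 65.7, 2.9]
wrist [641.6, -0.7, 96.4, 59.5, 3.9]
t 20.88 pos [ 656.7 -148.7   46.8] j6 -0.37 grip 0.996 F [ 0.2  0.2 -0.3] 
 TURN [ 0.0023 -0.0048 -0.0017] SHIFT [0.23 4.38 0.03] n41:1.1
```

Unobstructed, the pile tray is about 1 mm off the stand's centre, so it's good. Now grip B.

Request:
servo_tool(
  rows=[
    [0.2,1.2,0,0,-0.005,0],
    [0,1.2,0,0,0,0],
    [0,1,0,0,0,0],
    [0,0.9,0,0,0,0],
    [0,0,0,0,0,0],
    [0,0,0,0,0,0],
    [0,0,0,0,0,0],
    [0,0,0,0,0,0],
    [0,0,0,0,0,0],
  ],
)

```text
t: 21.63
position: [0.6585, -0.1487, 0.0033]
ee_rot: [0.708, 0.018, -0.019, -0.706]
force: [0.4, 0.4, -0.4]
gripper_width: 0.994
```

```bash
python3 -c "
from h import *
plan(659,-148.3,2.5,93)"
```

```text
t 21.63 pos [ 658.5 -148.7    3.3] j6 -0.37 grip 0.994 F [ 0.4  0.4 -0.4] 
 TURN [ 0.0021  0.0001 -0.0021] SHIFT [0.05 0.08 0.04] n41:0.0
```

Request:
servo_tool(
  rows=[
    [0,0,0,0,0,0],
    [0,0,0,0,0,0],
    [0,0,0,0,0,0],
    [0,0,0,0,0,0],
    [0,0,0,0,0,0],
    [0,0,0,0,0,0],
    [0,-2,0,0,0,0],
    [0,-3,0,0,0,0],
    [0,-3,0,0,0,0],
    [0,-3,0,0,0,0],
    [0,-1.5,0,0,0.1,0],
    [0,-0.5,0,0,0.109,0],
  ],
  grip=5.5,
  squeeze=35,
)

```text
t: 22.63
position: [0.6603, -0.1489, 0.1362]
ee_rot: [0.706, -0.056, 0.058, -0.704]
force: [0.7, -0.1, -0.6]
gripper_width: 0.763
```

Request:
servo_tool(
  rows=[
    [0,0,0,0,0,0],
    [-2,0,0.8,0,0,0],
    [-3,0,1.2,0,0,0],
    [-3.4,0,1.3,0,0,0],
    [-3.4,0,1.3,0,0,0],
    [-3.4,0,1.3,0,0,0],
    [-3.4,0,1.3,0,0,0],
    [-3,0,1.2,0,0,0],
    [-1.7,0,0.7,0,0,0],
    [0,0,0,0,0,0],
    [0,0,0,0,0,0],
    [0,0,0,0,0,0],
  ],
)

```text
t: 23.63
position: [0.4425, -0.0222, 0.1325]
ee_rot: [0.706, -0.056, 0.054, -0.704]
force: [0.2, 0.1, 0.1]
gripper_width: 0.76
```

```bash
python3 -c "
from h import *
plan(442.3,-22.2,39,80.8)"
```

```text
t 23.63 pos [442.5 -22.2 132.5] j6 -0.04 grip 0.760 F [0.2 0.1 0.1] 
 TURN [ 0.0025  0.0055 -0.0032] SHIFT [-0.02  9.35 -0.  ] n41:2.3
```

Very close. Lower it, keeping 1 cm in hand.

Request:
servo_tool(
  rows=[
    [0,2,0,0,0.005,0],
    [0,3,0,0,0,0],
    [0,2.3,0,0,0,0],
    [0,1,0,0,0,0],
    [0,0,0,0,0,0],
    [0,0,0,0,0,0],
    [0,0,0,0,0,0],
    [0,0,0,0,0,0],
    [0,0,0,0,0,0],
  ],
)

```text
t: 24.38
position: [0.4435, -0.0225, 0.0514]
ee_rot: [0.706, -0.057, 0.057, -0.704]
force: [1.0, 0.3, -0.6]
gripper_width: 0.76
```

```bash
python3 -c "
from h import *
plan(442.3,-22.2,39.3,80.8)"
```

```text
t 24.38 pos [443.5 -22.5  51.4] j6 -0.03 grip 0.760 F [ 1.   0.3 -0.6] 
 TURN [ 0.0024 -0.0008 -0.0001] SHIFT [-0.13  1.21  0.01] n41:0.3
```

Request:
servo_tool(
  rows=[
    [-0.1,0.5,0,0,0,0],
    [0,0.4,0,0,0,0],
    [0,0.2,0,0,0,0],
    [0,0.1,0,0,0,0],
    [0,0,0,0,0,0],
    [0,0,0,0,0,0],
    [0,0,0,0,0,0],
    [0,0,0,0,0,0],
    [0,0,0,0,0,0],
  ],
)

```text
t: 25.13
position: [0.4408, -0.022, 0.0393]
ee_rot: [0.706, -0.058, 0.056, -0.704]
force: [-4.5, 0.8, 13.7]
gripper_width: 0.76
```

Request:
servo_tool(
  rows=[
    [0,0,0,0,0,0],
    [0,0,0,0,0,0],
    [0,0,0,0,0,0],
    [0,0,0,0,0,0],
    [0,0,0,0,0,0],
  ],
  grip=8.5,
)

```text
t: 25.55
position: [0.4408, -0.022, 0.0378]
ee_rot: [0.706, -0.058, 0.056, -0.704]
force: [-0.0, 0.0, 0.5]
gripper_width: 0.994
```

Request:
servo_tool(
  rows=[
    [0,-1,0,0,0,0],
    [0,-2,0,0,0,0],
    [0,-3,0,0,0,0],
    [0,-3,0,0,0,0],
    [0,-3,0,0,0,0],
    [2,0,0,0,0,0],
    [3,0,0,0,0,0],
    [3,0,0,0,0,0],
    [3,0,0,0,0,0],
    [0,0,0,0,0,0],
    [0,0,0,0,0,0],
    [0,0,0,0,0,0],
  ],
)

```text
t: 26.55
position: [0.5492, -0.0394, 0.1577]
ee_rot: [0.705, -0.059, 0.055, -0.704]
force: [-0.0, 1.6, 0.2]
gripper_width: 0.995
```

```bash
python3 -c "
from h import *
look(.058,'5.png')
plan(640.3,-1.8,150,93.4)"
```

```text
scene [629.9, 297.8, 99.0, 65.4, 10.5]
scene [646.7, 148.6, 98.3, 59.9, 6.6]
scene [641.8, -4.1, 97.8, 63.7, 4.6]
scene PILE [440.9, -22.4, 97.6, 62.4, -9.1]
scene BAM [443.0, -23.0, 151.9, 101.9, -8.9]
side [628.6, 297.5, 100.7, 64.7, 10.6]
side [645.6, 150.9, 99.5, 61.7, 7.4]
side PILE [440.7, -20.2, 101.1, 66.0, -9.2]
side [642.2, -1.7, 95.9, 64.5, 3.6]
side BAM [442.1, -20.3, 152.9, 104.0, -8.0]
wrist [642.6, -2.7, 97.7, 64.8, 3.6]
wrist [647.0, 150.1, 100.6, 62.0, 6.9]
wrist PILE [451.6, -22.5, 80.4, 64.9, -9.3]
wrist BAM [458.2, -25.0, 118.6, 100.2, -9.2]
t 26.70 pos [548.7 -39.2 157.7] j6 -0.03 grip 0.994 F [0.2 0.9 0.1] 
 TURN [ 0.0018 -0.2207 -0.0044] SHIFT [9.37 0.77 3.19] n41:2.5
```

Tray 2 is about 1.7 mm toward -x of centre, which is acceptable. Now tray C (640.5,-2).

Request:
servo_tool(
  rows=[
    [0,0,0,0,-0.11,0],
    [0,0,0,0,-0.11,0],
    [2.3,0,0.8,0,0,0],
    [2.4,0,0.8,0,0,0],
    [2.4,0,0.8,0,0,0],
    [2.3,0.5,0.8,0,0,0],
    [0,3,0,0,0,0],
    [0,3,0,0,0,0],
    [0,3,0,0,0,0],
    [0,1.5,0,0,0,0],
    [0,0,0,0,0,0],
    [0,0,0,0,0,0],
  ],
)

```text
t: 27.7
position: [0.6399, -0.0021, 0.0467]
ee_rot: [0.707, 0.018, -0.023, -0.706]
force: [0.4, -0.4, 0.5]
gripper_width: 0.998
```

Request:
servo_tool(
  rows=[
    [0,0,0,0,0,0],
    [0,0,0,0,0,0],
    [0,0,0,0,0,0],
  ],
)

```text
t: 27.95
position: [0.6431, -0.0025, 0.0495]
ee_rot: [0.708, 0.021, -0.021, -0.706]
force: [0.7, 0.1, -0.5]
gripper_width: 0.994
```

```bash
python3 -c "
from h import *
look(.058,'6.png')
plan(640.7,-2,3,93.5)"
```

```text
scene [629.8, 297.3, 99.0, 66.4, 10.4]
scene [647.7, 147.8, 96.9, 59.5, 7.4]
scene [648.8, -2.9, 83.7, 62.3, 4.6]
scene PILE [442.4, -21.4, 100.8, 64.9, -9.4]
scene BAM [443.3, -22.8, 151.5, 102.0, -9.1]
side [628.4, 298.4, 100.7, 66.7, 10.6]
side [647.2, 151.5, 97.0, 61.4, 7.2]
side PILE [440.0, -19.3, 102.7, 67.5, -9.2]
side [635.7, -3.1, 92.3, 64.3, 2.1]
side BAM [442.1, -20.3, 152.9, 104.0, -8.0]
wrist [648.4, 150.4, 97.4, 61.5, 7.0]
wrist [641.0, -2.2, 99.1, 65.7, 3.3]
t 28.10 pos [642.4  -2.4  48.5] j6 -0.16 grip 0.992 F [0.1 0.6 0.3] 
 TURN [ 0.0019 -0.0026 -0.0015] SHIFT [-0.16  4.55  0.05] n41:1.1
```

Request:
servo_tool(
  rows=[
    [-0.15,1.3,0,0,0,0],
    [0,1.2,0,0,0,0],
    [0,1.1,0,0,0,0],
    [0,1,0,0,0,0],
    [0,0,0,0,0,0],
    [0,0,0,0,0,0],
    [0,0,0,0,0,0],
    [0,0,0,0,0,0],
    [0,0,0,0,0,0],
  ],
)

```text
t: 28.85
position: [0.6407, -0.0026, 0.0021]
ee_rot: [0.707, 0.02, -0.021, -0.706]
force: [0.2, -0.1, 0.7]
gripper_width: 0.994
```

```bash
python3 -c "
from h import *
plan(640.7,-2,2.5,93.5)"
```

```text
t 28.85 pos [640.7  -2.6   2.1] j6 -0.16 grip 0.994 F [ 0.2 -0.1  0.7] 
 TURN [ 0.0018 -0.0026 -0.002 ] SHIFT [ 0.   -0.04  0.06] n41:0.0
```

Request:
servo_tool(
  rows=[
    [0,0,0,0,0,0],
    [0,0,0,0,0,0],
    [0,0,0,0,0,0],
    [0,0,0,0,0,0],
    [0,0,0,0,0,0],
    [0,0,0,0,0,0],
    [0,-2,0,0,0,0],
    [0,-3,0,0,0,0],
    [0,-3,0,0,0,0],
    [0,-3,0,0,0,0],
    [0,-1.5,0,0,0.11,0],
    [0,-0.5,0,0,0.11,0],
  ],
  grip=5.5,
  squeeze=35,
)

```text
t: 29.85
position: [0.6424, -0.0024, 0.1348]
ee_rot: [0.705, -0.058, 0.06, -0.704]
force: [0.5, -0.5, -0.6]
gripper_width: 0.762
```

Request:
servo_tool(
  rows=[
    [0,0,0,0,0,0],
    [-2,0,-0.5,0,0,0],
    [-3.1,0,-0.83,0,0,0],
    [-3.1,0,-0.83,0,0,0],
    [-3.1,0,-0.83,0,0,0],
    [-3.1,0,-0.83,0,0,0],
    [-3.1,0,-0.83,0,0,0],
    [-1.7,0,-0.48,0,0,0],
    [0,0,0,0,0,0],
    [0,0,0,0,0,0],
    [0,0,0,0,0,0],
    [0,0,0,0,0,0],
  ],
)

```text
t: 30.85
position: [0.4438, -0.0221, 0.1319]
ee_rot: [0.706, -0.058, 0.056, -0.704]
force: [-1.0, -0.0, -0.8]
gripper_width: 0.762
```

```bash
python3 -c "
from h import *
plan(443,-23,60,80.8)"
```

```text
t 30.85 pos [443.8 -22.1 131.9] j6 -0.03 grip 0.762 F [-1.  -0.  -0.8] 
 TURN [ 0.0023  0.0001 -0.0025] SHIFT [-0.06  7.19 -0.1 ] n41:1.8
```

Request:
servo_tool(
  rows=[
    [0,2,0,0,0,0],
    [0,2.5,0,0,0,0],
    [0,1.5,-0.1,0,0,0],
    [0,0.8,0,0,0,0],
    [0,0,0,0,0,0],
    [0,0,0,0,0,0],
    [0,0,0,0,0,0],
    [0,0,0,0,0,0],
    [0,0,0,0,0,0],
    [0,0,0,0,0,0],
  ],
)

```text
t: 31.68
position: [0.443, -0.0232, 0.0649]
ee_rot: [0.706, -0.058, 0.056, -0.704]
force: [-0.1, 0.0, -1.0]
gripper_width: 0.76
```

```bash
python3 -c "
from h import *
plan(443,-23,60,80.8)"
```

```text
t 31.68 pos [443.  -23.2  64.9] j6 -0.04 grip 0.760 F [-0.1  0.  -1. ] 
 TURN [ 0.0024 -0.0008 -0.0013] SHIFT [-0.    0.49  0.02] n41:0.1
```

Request:
servo_tool(
  rows=[
    [0,0.2,0,0,0,0],
    [0,0.2,0,0,0,0],
    [0,0.05,0,0,0,0],
    [0,0,0,0,0,0],
    [0,0,0,0,0,0],
    [0,0,0,0,0,0],
    [0,0,0,0,0,0],
    [0,0,0,0,0,0],
  ],
)

```text
t: 32.35
position: [0.4426, -0.0232, 0.0601]
ee_rot: [0.706, -0.058, 0.056, -0.704]
force: [-1.2, -0.5, 4.6]
gripper_width: 0.762
```

Request:
servo_tool(
  rows=[
    [0,0,0,0,0,0],
    [0,0,0,0,0,0],
    [0,0,0,0,0,0],
    [0,0,0,0,0,0],
    [0,0,0,0,0,0],
  ],
  grip=8.5,
)

```text
t: 32.77
position: [0.442, -0.0231, 0.0593]
ee_rot: [0.706, -0.058, 0.056, -0.704]
force: [-0.1, 0.6, -0.6]
gripper_width: 0.993
```

Request:
servo_tool(
  rows=[
    [0,-1,0,0,0,0],
    [0,-2,0,0,0,0],
    [0,-3,0,0,0,0],
    [0,-3,0,0,0,0],
    [2,0,1,0,0,0],
    [3,0,2,0,0,0],
    [3,0,2.8,0,0,0],
    [3,0,2.8,0,0,0],
    [3,0,2.8,0,0,0],
    [0,0,0,0,0,0],
    [0,0,0,0,0,0],
    [0,0,0,0,0,0],
  ],
)

```text
t: 33.77
position: [0.5984, 0.0671, 0.1489]
ee_rot: [0.706, -0.058, 0.055, -0.704]
force: [-0.6, -0.6, -0.7]
gripper_width: 0.997
```

```bash
python3 -c "
from h import *
look(.080,'7.png')
plan(646.5,148.2,150,97)"
```

```text
scene [629.7, 298.6, 99.0, 64.0, 10.5]
scene [646.5, 145.8, 97.6, 62.2, 6.9]
side [629.0, 297.5, 99.8, 64.7, 10.6]
side [644.9, 145.1, 97.4, 59.6, 7.4]
side PILE [441.7, -21.6, 101.2, 64.5, -8.8]
side BAM [442.1, -20.3, 152.9, 104.0, -8.0]
wrist [647.8, 146.4, 98.2, 64.0, 7.5]
wrist [630.4, 297.6, 100.5, 67.0, 10.2]
wrist PILE [470.5, -28.0, 62.7, 46.3, 79.5]
wrist BAM [474.9, -27.7, 100.8, 85.4, 81.5]
t 33.92 pos [597.7  66.4 149.1] j6 0.17 grip 1.001 F [-0.2 -1.2  0.1] 
 TURN [ 0.002  -0.2846 -0.0042] SHIFT [ 5.84 -0.09  7.53] n41:2.4
```

Request:
servo_tool(
  rows=[
    [0,0,0,0,-0.1,0],
    [0,0,0,0,-0.1,0],
    [0,0,0,0,-0.085,0],
    [1.9,0,2.5,0,0,0],
    [2,0,2.5,0,0,0],
    [1.9,0,2.5,0,0,0],
    [0,2,0,0,0,0],
    [0,3,0,0,0,0],
    [0,3,0,0,0,0],
    [0,2,0,0,0,0],
    [0,0,0,0,0,0],
    [0,0,0,0,0,0],
  ],
)

```text
t: 34.92
position: [0.645, 0.1476, 0.0477]
ee_rot: [0.706, 0.041, -0.046, -0.705]
force: [0.7, 0.1, 0.3]
gripper_width: 0.994
```

Request:
servo_tool(
  rows=[
    [0,0,0,0,0,0],
    [0,0,0,0,0,0],
    [0,0,0,0,0,0],
  ],
)

```text
t: 35.17
position: [0.6488, 0.1485, 0.051]
ee_rot: [0.706, 0.044, -0.043, -0.705]
force: [-0.4, 0.1, 0.8]
gripper_width: 0.995
```

```bash
python3 -c "
from h import *
look(.080,'8.png')
plan(646.7,147.5,2.5,97.2)"
```

```text
scene [655.6, 332.4, 93.2, 63.5, 10.5]
scene [662.9, 149.1, 65.3, 62.7, 9.6]
side [657.6, 332.7, 99.2, 68.4, 10.8]
side [640.6, 146.8, 95.8, 64.1, 6.6]
side PILE [435.8, -20.0, 113.4, 66.0, -8.8]
side BAM [441.3, -21.1, 153.0, 103.9, -9.1]
wrist [665.3, 323.8, 109.5, 53.5, 25.7]
wrist [646.7, 147.8, 99.7, 65.9, 7.0]
t 35.32 pos [647.9 148.5  49.9] j6 0.01 grip 0.996 F [-0.7 -0.5 -0.3] 
 TURN [ 0.0013 -0.0022 -0.0014] SHIFT [-0.13  4.74 -0.09] n41:1.2
```

Tray E has been knocked to about (656,333); I'll re-measure it later. Grip D now.

Request:
servo_tool(
  rows=[
    [-0.1,1.3,-0.1,0,0,0],
    [0,1.3,0,0,0,0],
    [0,1.1,0,0,0,0],
    [0,1,0,0,0,0],
    [0,0,0,0,0,0],
    [0,0,0,0,0,0],
    [0,0,0,0,0,0],
    [0,0,0,0,0,0],
    [0,0,0,0,0,0],
  ],
)

```text
t: 36.07
position: [0.6468, 0.1474, 0.0024]
ee_rot: [0.706, 0.043, -0.044, -0.705]
force: [0.1, -1.2, 0.0]
gripper_width: 0.996
```

```bash
python3 -c "
from h import *
plan(646.7,147.8,2.5,97.1)"
```

```text
t 36.07 pos [646.8 147.4   2.4] j6 0.00 grip 0.996 F [ 0.1 -1.2  0. ] 
 TURN [ 0.0013 -0.0003 -0.002 ] SHIFT [-0.   -0.01  0.04] n41:0.0
```

Request:
servo_tool(
  rows=[
    [0,0,0,0,0,0],
    [0,0,0,0,0,0],
    [0,0,0,0,0,0],
    [0,0,0,0,0,0],
    [0,0,0,0,0,0],
    [0,0,0,0,0,0],
    [0,-2,0,0,0,0],
    [0,-3,0,0,0,0],
    [0,-3,0,0,0,0],
    [0,-3,0,0,0.09,0],
    [0,-2,0,0,0.1,0],
    [0,-1,0,0,0.094,0],
  ],
  grip=5.5,
  squeeze=35,
)

```text
t: 37.07
position: [0.648, 0.1477, 0.1447]
ee_rot: [0.705, -0.058, 0.059, -0.704]
force: [1.1, -0.7, -0.7]
gripper_width: 0.763
```

Request:
servo_tool(
  rows=[
    [0,-0.5,0,0,0,0],
    [-1.5,0,-1.8,0,0,0],
    [-2.3,0,-2.64,0,0,0],
    [-2.4,0,-2.76,0,0,0],
    [-2.4,0,-2.76,0,0,0],
    [-2.4,0,-2.76,0,0,0],
    [-2.4,0,-2.76,0,0,0],
    [-2.3,0,-2.64,0,0,0],
    [-1.7,0,-1.9,0,0,0],
    [0,0,0,0,0,0],
    [0,0,0,0,0,0],
    [0,0,0,0,0,0],
  ],
)

```text
t: 38.07
position: [0.4427, -0.0222, 0.147]
ee_rot: [0.705, -0.058, 0.055, -0.704]
force: [1.9, 0.5, -1.8]
gripper_width: 0.762
```

```bash
python3 -c "
from h import *
plan(443,-22.8,82.5,80.8)"
```

```text
t 38.07 pos [442.7 -22.2 147. ] j6 -0.04 grip 0.762 F [ 1.9  0.5 -1.8] 
 TURN [ 0.0019  0.001  -0.0035] SHIFT [ 0.04  6.45 -0.05] n41:1.6
```

Request:
servo_tool(
  rows=[
    [0,2,0,0,0,0],
    [0,2.5,0,0,0,0],
    [0,1.3,0,0,0,0],
    [0,0,0,0,0,0],
    [0,0,0,0,0,0],
    [0,0,0,0,0,0],
    [0,0,0,0,0,0],
    [0,0,0,0,0,0],
    [0,0,0,0,0,0],
  ],
)

```text
t: 38.82
position: [0.4435, -0.0225, 0.0905]
ee_rot: [0.706, -0.057, 0.056, -0.704]
force: [0.5, 1.0, -1.0]
gripper_width: 0.764
```

```bash
python3 -c "
from h import *
plan(443,-22.8,82.5,80.8)"
```

```text
t 38.82 pos [443.5 -22.5  90.5] j6 -0.03 grip 0.764 F [ 0.5  1.  -1. ] 
 TURN [ 0.0024  0.0003 -0.0011] SHIFT [-0.04  0.8  -0.03] n41:0.2
```

Request:
servo_tool(
  rows=[
    [0,0.3,0,0,0,0],
    [0,0.3,0,0,0,0],
    [0,0.15,0,0,0,0],
    [0,0.05,0,0,0,0],
    [0,0,0,0,0,0],
    [0,0,0,0,0,0],
    [0,0,0,0,0,0],
    [0,0,0,0,0,0],
  ],
)

```text
t: 39.48
position: [0.4424, -0.0224, 0.0824]
ee_rot: [0.705, -0.058, 0.056, -0.704]
force: [-3.7, -0.5, 7.3]
gripper_width: 0.761
```

Request:
servo_tool(
  rows=[
    [0,0,0,0,0,0],
    [0,0,0,0,0,0],
    [0,0,0,0,0,0],
    [0,0,0,0,0,0],
    [0,0,0,0,0,0],
  ],
  grip=8.5,
)

```text
t: 39.9
position: [0.4423, -0.0224, 0.0814]
ee_rot: [0.706, -0.058, 0.055, -0.704]
force: [1.6, -0.5, -0.1]
gripper_width: 0.995
```

Request:
servo_tool(
  rows=[
    [0,-1,0,0,0,0],
    [0,-2,0,0,0,0],
    [0,-3,0,0,0,0],
    [0,-1,0,0,0,0],
    [1,0,2,0,0,0],
    [1.5,0,3.5,0,0,0],
    [1.5,0,3.5,0,0,0],
    [1.5,0,3.5,0,0,0],
    [1.5,0,3.5,0,0,0],
    [0,0,0,0,0,0],
    [0,0,0,0,0,0],
    [0,0,0,0,0,0],
  ],
)

```text
t: 40.9
position: [0.5368, 0.1243, 0.1508]
ee_rot: [0.706, -0.058, 0.055, -0.704]
force: [-0.4, -0.2, 0.6]
gripper_width: 0.996
```

```bash
python3 -c "
from h import *
look(.102,'9.png')
plan(656.5,333,150,100.6)"
```

```text
scene [655.5, 332.0, 92.8, 63.0, 11.1]
scene PILE [442.9, -23.6, 100.6, 62.5, -8.5]
scene BAM [476.3, -28.2, 102.2, 83.6, 81.6]
side [657.8, 331.8, 99.2, 66.5, 10.8]
side PILE [442.1, -21.2, 99.8, 64.7, -9.2]
side BAM [442.1, -20.3, 152.9, 104.0, -8.0]
wrist [658.4, 330.9, 102.3, 67.1, 10.2]
wrist PILE [443.1, -23.2, 100.3, 66.1, -6.6]
wrist BAM [442.6, -22.0, 149.8, 100.9, -9.0]
t 41.05 pos [536.5 123.4 150.9] j6 0.27 grip 0.997 F [0.6 0.6 0.2] 
 TURN [ 0.002  -0.3469 -0.0042] SHIFT [15.65  0.09 18.39] n41:6.0
```

The pile is centred: (442.9,-23.6), (442.1,-21.2) and (443.1,-23.2) in the three views. On to tray E.

Request:
servo_tool(
  rows=[
    [0,0,0,0,-0.116,0],
    [0,0,0,0,-0.116,0],
    [0,0,0,0,-0.115,0],
    [1.7,0,2.0,0,0,0],
    [2.3,0,2.7,0,0,0],
    [2.4,0,2.8,0,0,0],
    [2.4,0,2.8,0,0,0],
    [2.4,0,2.8,0,0,0],
    [2.3,0,2.7,0,0,0],
    [2.1,0,2.5,0,0,0],
    [0,0,0,0,0,0],
    [0,0,0,0,0,0],
  ],
)

```text
t: 42.05
position: [0.657, 0.3333, 0.1496]
ee_rot: [0.705, 0.065, -0.067, -0.703]
force: [-0.8, -0.5, -0.4]
gripper_width: 0.996
```

Request:
servo_tool(
  rows=[
    [0,2,0,0,0,0],
    [0,3,0,0,0,0],
    [0,3,0,0,0,0],
    [0,1.8,0,0,0,0],
    [0,0,0,0,0,0],
    [0,0,0,0,0,0],
    [0,0,0,0,0,0],
    [0,0,0,0,0,0],
    [0,0,0,0,0,0],
  ],
)

```text
t: 42.8
position: [0.658, 0.3334, 0.0549]
ee_rot: [0.704, 0.066, -0.066, -0.704]
force: [-0.2, 0.4, -0.9]
gripper_width: 0.992
```

```bash
python3 -c "
from h import *
look(.102,'10.png')
plan(657.5,332,2.5,100.6)"
```

```text
scene [666.4, 323.8, 68.6, 45.0, -49.3]
scene PILE [442.1, -23.0, 98.7, 62.7, -9.3]
scene BAM [443.0, -23.0, 152.2, 101.5, -9.1]
side [653.5, 329.9, 109.7, 63.8, 11.0]
side PILE [431.2, -20.8, 124.3, 70.6, -4.2]
side BAM [442.2, -20.1, 152.9, 102.8, -8.0]
wrist [658.7, 329.7, 100.1, 62.9, 10.5]
t 42.95 pos [657.2 333.3  53.6] j6 0.20 grip 0.997 F [-0.1  0.2  0.3] 
 TURN [ 0.0007  0.0015 -0.0015] SHIFT [ 0.    5.11 -0.14] n41:1.3
```

Request:
servo_tool(
  rows=[
    [0.05,1.4,-0.2,0,0,0],
    [0,1.4,0,0,0,0],
    [0,1.2,0,0,0,0],
    [0,1.1,0,0,0,0],
    [0,0,0,0,0,0],
    [0,0,0,0,0,0],
    [0,0,0,0,0,0],
    [0,0,0,0,0,0],
    [0,0,0,0,0,0],
  ],
)

```text
t: 43.7
position: [0.6579, 0.3314, 0.0023]
ee_rot: [0.704, 0.065, -0.066, -0.704]
force: [-0.2, -1.0, 0.6]
gripper_width: 0.993
```

```bash
python3 -c "
from h import *
plan(658,331.3,2.5,100.6)"
```

```text
t 43.70 pos [657.9 331.4   2.3] j6 0.19 grip 0.993 F [-0.2 -1.   0.6] 
 TURN [ 0.0008  0.0016 -0.0018] SHIFT [ 0.   -0.02 -0.02] n41:0.0
```

Request:
servo_tool(
  rows=[
    [0,0,0,0,0,0],
    [0,0,0,0,0,0],
    [0,0,0,0,0,0],
    [0,0,0,0,0,0],
    [0,0,0,0,0,0],
    [0,0,0,0,0,0],
    [0,-2,0,0,0,0],
    [0,-3,0,0,0,0],
    [0,-3.5,0,0,0,0],
    [0,-3.5,0,0,0.115,0],
    [0,-2.5,0,0,0.115,0],
    [0,-1.5,0,0,0.114,0],
  ],
  grip=5.5,
  squeeze=35,
)

```text
t: 44.7
position: [0.6589, 0.332, 0.1647]
ee_rot: [-0.705, 0.057, -0.058, 0.705]
force: [0.1, -0.3, -0.7]
gripper_width: 0.76
```

Request:
servo_tool(
  rows=[
    [-0.6,0,-1.6,0,0,0],
    [-1,0,-2.5,0,0,0],
    [-1.4,0,-3.4,0,0,0],
    [-1.4,0,-3.5,0,0,0],
    [-1.4,0,-3.5,0,0,0],
    [-1.4,0,-3.5,0,0,0],
    [-1.4,0,-3.5,0,0,0],
    [-1.4,0,-3.5,0,0,0],
    [-1.4,0,-3.4,0,0,0],
    [-1.4,0,-3.4,0,0,0],
    [-1.4,0,-3.4,0,0,0],
    [-1.4,0,-3.2,0,0,0],
  ],
)

```text
t: 45.7
position: [0.4413, -0.0245, 0.1617]
ee_rot: [0.706, -0.057, 0.054, -0.704]
force: [0.5, -1.1, -0.2]
gripper_width: 0.759
```

Request:
servo_tool(
  rows=[
    [0,0,0,0,0,0],
    [0,0,0,0,0,0],
    [0,0,0,0,0,0],
    [0,0,0,0,0,0],
  ],
)

```text
t: 46.03
position: [0.4437, -0.0229, 0.1624]
ee_rot: [0.706, -0.056, 0.054, -0.704]
force: [0.2, 0.0, -1.1]
gripper_width: 0.763
```

```bash
python3 -c "
from h import *
plan(443,-22.8,104.3,80.8)"
```

```text
t 46.03 pos [443.7 -22.9 162.4] j6 -0.04 grip 0.763 F [ 0.2  0.  -1.1] 
 TURN [ 0.0019  0.004  -0.0032] SHIFT [-0.07  5.81 -0.01] n41:1.5
```

Request:
servo_tool(
  rows=[
    [0,2,0,0,0.004,0],
    [0,2,0,0,0,0],
    [0,1.1,0,0,0,0],
    [0,0,0,0,0,0],
    [0,0,0,0,0,0],
    [0,0,0,0,0,0],
    [0,0,0,0,0,0],
    [0,0,0,0,0,0],
    [0,0,0,0,0,0],
  ],
)

```text
t: 46.78
position: [0.444, -0.0236, 0.1124]
ee_rot: [0.706, -0.058, 0.056, -0.704]
force: [0.7, 0.6, -0.7]
gripper_width: 0.76
```

```bash
python3 -c "
from h import *
plan(443.3,-22.8,104.3,80.8)"
```

```text
t 46.78 pos [444.  -23.6 112.4] j6 -0.04 grip 0.760 F [ 0.7  0.6 -0.7] 
 TURN [ 0.0024 -0.0007 -0.0014] SHIFT [-0.08  0.81  0.07] n41:0.2
```

Request:
servo_tool(
  rows=[
    [-0.05,0.3,0.05,0,0,0],
    [0,0.3,0,0,0,0],
    [0,0.15,0,0,0,0],
    [0,0.05,0,0,0,0],
    [0,0,0,0,0,0],
    [0,0,0,0,0,0],
    [0,0,0,0,0,0],
    [0,0,0,0,0,0],
  ],
)

```text
t: 47.45
position: [0.4426, -0.0229, 0.1042]
ee_rot: [0.705, -0.058, 0.056, -0.704]
force: [-2.1, 0.5, 5.8]
gripper_width: 0.76
```

Request:
servo_tool(
  rows=[
    [0,0,0,0,0,0],
    [0,0,0,0,0,0],
    [0,0,0,0,0,0],
    [0,0,0,0,0,0],
    [0,0,0,0,0,0],
  ],
  grip=8.5,
)

```text
t: 47.87
position: [0.4427, -0.023, 0.1034]
ee_rot: [0.706, -0.058, 0.056, -0.704]
force: [-1.2, 1.0, -0.5]
gripper_width: 0.998
```

Request:
servo_tool(
  rows=[
    [0,-1,0,0,0,0],
    [0,-2,0,0,0,0],
    [0,-3,0,0,0,0],
    [0,-3,0,0,0,0],
    [0,-1,0,0,0,0],
    [-0.4,0,2,0,0,0],
    [-0.5,0,3.5,0,0,0],
    [-0.5,0,3.5,0,0,0],
    [-0.5,0,3.5,0,0,0],
    [-0.5,0,3.5,0,0,0],
    [-0.5,0,3.5,0,0,0],
    [-0.5,0,3.5,0,0,0],
  ],
)

```text
t: 48.87
position: [0.4461, 0.2114, 0.2034]
ee_rot: [0.706, -0.058, 0.056, -0.704]
force: [-0.1, 0.3, -0.2]
gripper_width: 0.99
```

Request:
servo_tool(
  rows=[
    [-0.3,0,3.5,0,0,0],
    [-0.3,0,2.5,0,0,0],
    [0,0,1,0,0,0],
    [0,0,0,0,0,0],
    [0,0,0,0,0,0],
    [0,0,0,0,0,0],
    [0,0,0,0,0,0],
  ],
)

```text
t: 49.45
position: [0.4517, 0.2783, 0.2029]
ee_rot: [0.706, -0.059, 0.056, -0.704]
force: [0.0, 0.3, -0.0]
gripper_width: 0.993
```

```bash
python3 -c "
from h import *
look(.124,'11.png')
plan(455,290,150,81)
for n in('scene11','side11','wrist11'):
  f=load(n)
  for c in blobs(mask(f,'orange'),15,0):
    r=rect(f,c,.048)
    if r[1]>200: print(n,'or',r,c.reshape(-1,2).mean(0).round())
"
```

```text
scene PILE [443.4, -23.6, 99.7, 62.6, -9.5]
scene BAM [443.3, -23.0, 152.7, 100.5, -9.8]
side PILE [441.9, -21.1, 102.0, 66.1, -8.5]
side BAM [442.1, -20.3, 152.9, 104.0, -8.0]
wrist BAM [442.5, -20.1, 149.8, 97.6, -8.9]
t 49.60 pos [451.9 278.7 203.1] j6 0.59 grip 0.995 F [-0.4  0.2  0.2] 
 TURN [ 0.0025 -0.006  -0.0031] SHIFT [0.13 5.31 1.17] n41:1.4
scene11 or [469.0, 313.1, 43.7, 9.2, -9.3] [477. 285.]
scene11 or [453.9, 265.5, 30.2, 6.1, -7.8] [457. 262.]
side11 or [459.2, 316.5, 31.1, 6.8, -10.2] [264. 324.]
side11 or [449.3, 267.5, 31.7, 7.0, -7.3] [283. 307.]
wrist11 or [459.8, 313.3, 29.8, 5.1, -9.4] [359. 187.]
wrist11 or [449.3, 266.6, 35.3, 5.6, -10.0] [306. 184.]
```

View pics/wrist11.png

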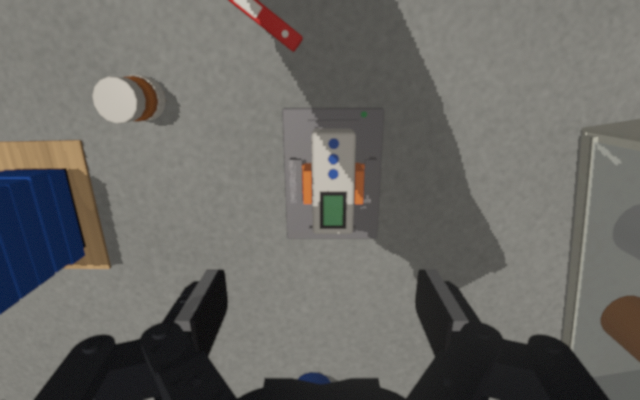

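The wrist view shows the unit centred at about (333,185), with the dock corners near (283,107), (383,108), (377,240) and (289,238). I'll measure the dock and housing to fix the unit's centre and yaw.

```bash
python3 - <<'E'
from h import *
f=load('wrist11')
d=ray(f,[(283,107),(383,108),(377,240),(289,238)],.008)*1000; print(d[:,:2].round(1),d.mean(0).round(1))
for z in(.042,.048):
    print(z,[ray(f,[p],z)[0,:2].round(4)*1000 for p in((312,130),(355,130),(353,233),(315,233))], (ray(f,[(312,130),(355,130),(353,233),(315,233)],z)*1000).mean(0).round(1))
# grey plate mask
for n in('scene11','wrist11'):
    f=load(n); c=(proj(f,[[.4545,.290,.008]])[0]).astype(int); print(c)
    a=f['img'][c[1]-75:c[1]+75,c[0]-100:c[0]+100]; cv2.imwrite('pics/u_%s.png'%n,cv2.resize(a,(800,600),interpolation=2))
E
```

```text
[[380.  253.7]
 [396.8 349.5]
 [536.3 328.1]
 [518.  232.4]] [457.8 290.9   8. ]
0.042 [array([402.6, 279.3]), array([408.8, 317.1]), array([507.9, 302. ]), array([501.8, 264.9])] [455.3 290.8  42. ]
0.048 [array([401.9, 279.5]), array([408. , 316.7]), array([505.2, 301.8]), array([499.2, 265.5])] [453.6 290.9  48. ]
[461 278]
[331 174]
```

View pics/u_wrist11.png

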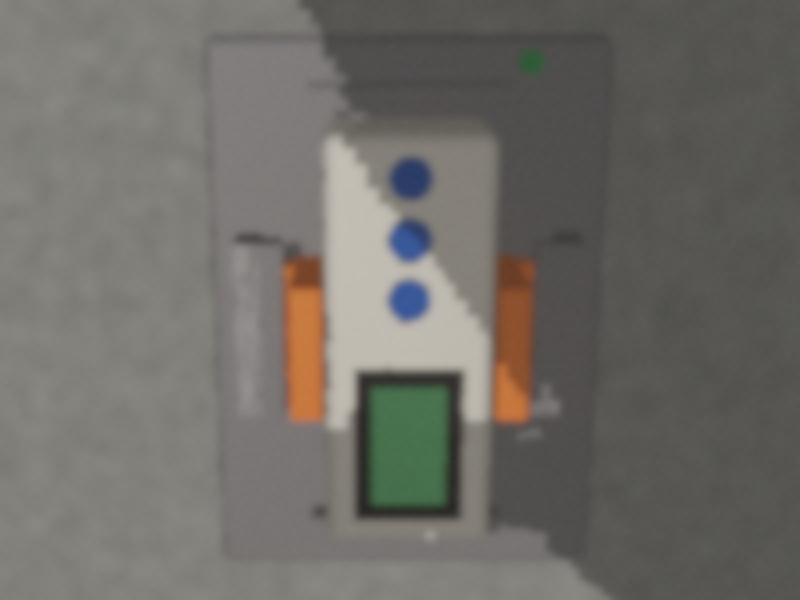

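The housing top measures 100.3 x 38 mm at z=42 mm, which checks the height. Its centre is (455.3,290.8) and its yaw -8.6°; the dock yaw is -8.7°. Move over it and descend part way.

Request:
servo_tool(
  rows=[
    [0.1,2,0.6,0,0,0],
    [0.05,3,0.6,0,0,0],
    [0,3.5,0,0,0,0],
    [0,3.5,0,0,0,0],
    [0,2,0,0,0,0],
    [0,0,0,0,0,0],
    [0,0,0,0,0,0],
    [0,0,0,0,0,0],
    [0,0,0,0,0,0],
    [0,0,0,0,0,0],
  ],
)

```text
t: 50.43
position: [0.4566, 0.2919, 0.0652]
ee_rot: [-0.705, 0.057, -0.057, 0.705]
force: [0.0, -0.6, 0.6]
gripper_width: 0.997
```

```bash
python3 -c "
from h import *
plan(455.3,290.8,24.5,81.3)"
```

```text
t 50.43 pos [456.6 291.9  65.2] j6 0.61 grip 0.997 F [ 0.  -0.6  0.6] 
 TURN [-0.0002 -0.0098  0.0004] SHIFT [-0.11  4.07 -0.13] n41:1.0
```

Request:
servo_tool(
  rows=[
    [-0.1,1.2,-0.1,0,-0.009,0],
    [0,1.2,0,0,0,0],
    [0,1,0,0,0,0],
    [0,0.5,0,0,0,0],
    [0,0,0,0,0,0],
    [0,0,0,0,0,0],
    [0,0,0,0,0,0],
    [0,0,0,0,0,0],
    [0,0,0,0,0,0],
  ],
)

```text
t: 51.18
position: [0.454, 0.2905, 0.0245]
ee_rot: [0.706, -0.055, 0.053, -0.705]
force: [-0.7, 1.3, -0.2]
gripper_width: 0.996
```

```bash
python3 -c "
from h import *
plan(455.3,290.8,24.5,81.3)"
```

```text
t 51.18 pos [454.  290.5  24.5] j6 0.60 grip 0.996 F [-0.7  1.3 -0.2] 
 TURN [ 0.0016 -0.0006 -0.0021] SHIFT [0.12 0.   0.05] n41:0.0
```

Request:
servo_tool(
  rows=[
    [0.1,0,0,0,0,0],
    [0,0,0,0,0,0],
    [0,0,0,0,0,0],
    [0,0,0,0,0,0],
    [0,0,0,0,0,0],
    [0,0,0,0,0,0],
    [0,0,0,0,0,0],
    [0,0,0,0,0,0],
    [0,0,0,0,0,0],
    [0,0,0,0,0,0],
  ],
  grip=3.8,
  squeeze=40,
)

```text
t: 52.02
position: [0.4551, 0.2898, 0.0251]
ee_rot: [0.706, -0.055, 0.053, -0.704]
force: [-1.4, -2.6, 8.1]
gripper_width: 0.474
```

```bash
python3 -c "
from h import *
plan(455.3,290.8,24.5,81.3)
f=grab('wrist','w12.png')"
```

```text
t 52.02 pos [455.1 289.8  25.1] j6 0.60 grip 0.474 F [-1.4 -2.6  8.1] 
 TURN [ 0.0028 -0.001  -0.0017] SHIFT [0.   0.06 0.1 ] n41:0.0
```

Both tabs are fully pinched (about 41–43 mm). Lift straight, slowly at first.

Request:
servo_tool(
  rows=[
    [0,-0.4,0,0,0,0],
    [0,-0.4,0,0,0,0],
    [0,-0.6,0,0,0,0],
    [0,-0.8,0,0,0,0],
    [0,-1,0,0,0,0],
    [0,-1,0,0,0,0],
    [0,0,0,0,0,0],
    [0,0,0,0,0,0],
    [0,0,0,0,0,0],
  ],
)

```text
t: 52.82
position: [0.4546, 0.2901, 0.0661]
ee_rot: [0.706, -0.055, 0.053, -0.704]
force: [0.2, 0.2, -3.0]
gripper_width: 0.471
```

```bash
python3 -c "
from h import *
plan(443,-22.5,145,81)
f=grab('side','side12.png')
c=proj(f,[[.455,.29,.06]])[0].astype(int)
cv2.imwrite('pics/c12.png',cv2.resize(f['img'][c[1]-75:c[1]+75,c[0]-100:c[0]+100],(640,480),interpolation=2))"
```

```text
t 52.82 pos [454.6 290.1  66.1] j6 0.60 grip 0.471 F [ 0.2  0.2 -3. ] 
 TURN [ 0.0021  0.0046 -0.0029] SHIFT [  3.74  -7.89 -31.06] n41:8.1
```

View pics/c12.png

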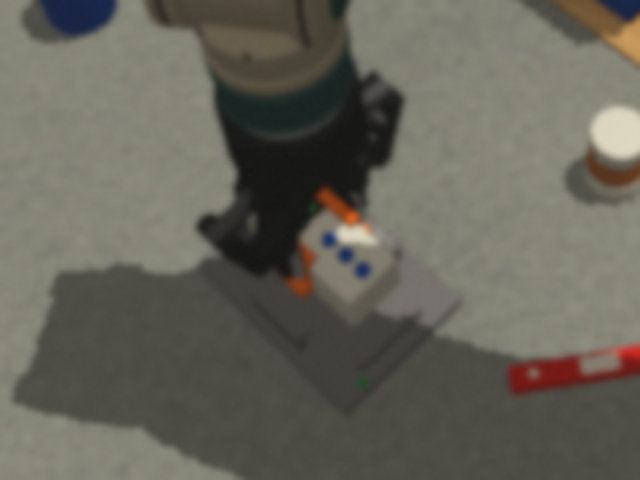

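The view shows the unit hanging level in the fingers, clear of the dock; the -3 N reading matches its weight. Carry it over the pile.

Request:
servo_tool(
  rows=[
    [0,-2,0,0,0.004,0],
    [0,-3,0,0,0,0],
    [0,-3.5,0,0,0,0],
    [0,-3,0,0,0,0],
    [0,-0.7,0,0,0,0],
    [0,0,0,0,0,0],
  ],
)

```text
t: 53.37
position: [0.457, 0.2913, 0.1904]
ee_rot: [-0.705, 0.055, -0.056, 0.705]
force: [0.4, -0.6, -3.1]
gripper_width: 0.472
```

Request:
servo_tool(
  rows=[
    [0.2,0,-1.5,0,0,0],
    [0.3,0,-2.5,0,0,0],
    [0.35,0,-3,0,0,0],
    [0.4,0,-3.2,0,0,0],
    [0.4,0,-3.2,0,0,0],
    [0.4,0,-3.2,0,0,0],
    [0.4,0,-3.2,0,0,0],
    [0.35,0,-3.2,0,0,0],
    [0.35,0,-3,0,0,0],
    [0.3,0,-2.5,0,0,0],
    [0.2,0,-1.5,0,0,0],
    [0.05,0,-1,0,0,0],
  ],
)

```text
t: 54.37
position: [0.4412, -0.023, 0.1858]
ee_rot: [0.706, -0.059, 0.053, -0.704]
force: [-0.1, -0.0, -3.0]
gripper_width: 0.474
```

Request:
servo_tool(
  rows=[
    [0,0,0,0,0,0],
    [0,0,0,0,0,0],
    [0,0,0,0,0,0],
    [0,0,0,0,0,0],
    [0,0,0,0,0,0],
  ],
)

```text
t: 54.78
position: [0.4432, -0.0208, 0.1884]
ee_rot: [0.706, -0.056, 0.053, -0.704]
force: [-0.5, 0.3, -3.4]
gripper_width: 0.476
```

```bash
python3 -c "
from h import *
plan(442.8,-22.4,141,81)
f=grab('wrist','w13.png')"
```

```text
t 54.78 pos [443.2 -20.8 188.4] j6 -0.04 grip 0.476 F [-0.5  0.3 -3.4] 
 TURN [ 0.0021  0.0022 -0.0034] SHIFT [-0.01  4.74 -0.17] n41:1.2
```

View pics/w13.png

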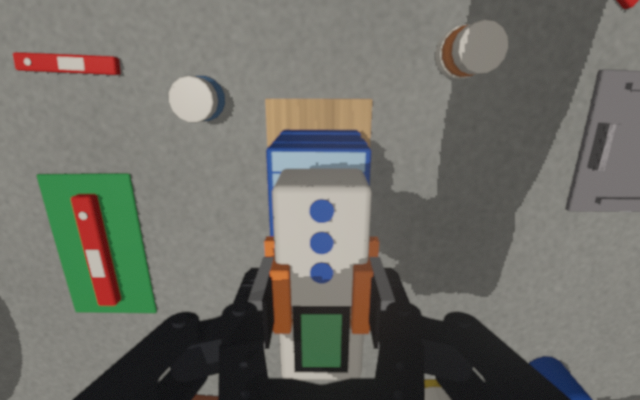

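The unit sits square in the fingers over the pile, at about (322,250). Lower most of the way and fine-tune.

Request:
servo_tool(
  rows=[
    [0,1,-0.15,0,0.002,0],
    [0,1.5,0,0,0,0],
    [0,1,0,0,0,0],
    [0,0.5,0,0,0,0],
    [0,0,0,0,0,0],
    [0,0,0,0,0,0],
    [0,0,0,0,0,0],
    [0,0,0,0,0,0],
    [0,0,0,0,0,0],
    [0,0,0,0,0,0],
  ],
)

```text
t: 55.67
position: [0.4433, -0.0233, 0.1491]
ee_rot: [0.706, -0.057, 0.055, -0.704]
force: [-0.1, 0.5, -2.8]
gripper_width: 0.469
```

```bash
python3 -c "
from h import *
plan(442.8,-22.4,141,81)"
```

```text
t 55.67 pos [443.3 -23.3 149.1] j6 -0.04 grip 0.469 F [-0.1  0.5 -2.8] 
 TURN [ 0.0023 -0.0015 -0.002 ] SHIFT [-0.07  0.81  0.08] n41:0.2
```

Request:
servo_tool(
  rows=[
    [0,0.3,0.08,0,0,0],
    [0,0.3,0,0,0,0],
    [0,0.1,0,0,0,0],
    [0,0.05,0,0,0,0],
    [0,0,0,0,0,0],
    [0,0,0,0,0,0],
    [0,0,0,0,0,0],
    [0,0,0,0,0,0],
    [0,0,0,0,0,0],
  ],
)

```text
t: 56.42
position: [0.4429, -0.0223, 0.1412]
ee_rot: [0.706, -0.057, 0.055, -0.704]
force: [-3.0, 1.5, 1.4]
gripper_width: 0.474
```

```bash
python3 -c "
from h import *
plan(442.8,-22.4,141,81)"
```

```text
t 56.42 pos [442.9 -22.3 141.2] j6 -0.04 grip 0.474 F [-3.   1.5  1.4] 
 TURN [ 0.0022 -0.0013 -0.0034] SHIFT [-0.    0.02 -0.01] n41:0.0
```

Contact: the force went from -3 N to +1.4 N. Release and retreat.

Request:
servo_tool(
  rows=[
    [0,0,0,0,0,0],
    [0,0,0,0,0,0],
    [0,0,0,0,0,0],
    [0,0,0,0,0,0],
    [0,0,0,0,0,0],
    [0,0,0,0,0,0],
    [0,0,0,0,0,0],
    [0,-0.5,0,0,0,0],
    [0,-1,0,0,0,0],
    [0,-2,0,0,0,0],
    [0,-3,0,0,0,0],
    [0,-3,0,0,0,0],
  ],
  grip=8.5,
)

```text
t: 57.42
position: [0.4426, -0.0221, 0.2373]
ee_rot: [0.706, -0.058, 0.054, -0.704]
force: [1.0, 0.3, 0.7]
gripper_width: 0.995
```

Request:
servo_tool(
  rows=[
    [0,-1,-2,0,0,0],
    [0,0,-3,0,0,0],
    [0,0,-3.5,0,0,0],
    [0,0,-3.5,0,0,0],
    [0,0,-3.5,0,0,0],
    [0,0,-3,0,0,0],
    [0,0,-1.5,0,0,0],
    [0,0,0,0,0,0],
    [0,0,0,0,0,0],
    [0,0,0,0,0,0],
    [0,0,0,0,0,0],
  ],
)

```text
t: 58.33
position: [0.4119, -0.2187, 0.2468]
ee_rot: [0.706, -0.057, 0.054, -0.704]
force: [-0.9, 0.1, 0.3]
gripper_width: 0.995
```

```bash
python3 -c "
from h import *
plan(442.8,-22.4,141,81)
ims=[]
for n in('scene','side','wrist'):
  f=grab(n,n+'14.png')
  for k,z,am in(('white',.158,100),('orange',.164,15),('bamboo',.004,300),('lid',.124,60),('red',.011,40)):
    for c in blobs(mask(f,k),am,3):
      r=rect(f,c,z)
      if (350<r[0]<540 and -90<r[1]<50) or k=='red': print(n,k,r)
  c=proj(f,[[.443,-.022,.08]])[0].astype(int); x0,y0=max(0,c[0]-70),max(0,c[1]-80)
  if n!='wrist': ims.append(cv2.resize(f['img'][y0:y0+150,x0:x0+100],(400,600),interpolation=2))
cv2.imwrite('pics/fin.png',np.hstack(ims))"
```

```text
t 58.33 pos [ 411.9 -218.7  246.8] j6 -0.47 grip 0.995 F [-0.9  0.1  0.3] 
 TURN [ 0.002 -0.    -0.003] SHIFT [-0.02 10.58 19.87] n41:5.6
scene orange [470.0, 21.9, 26.3, 5.7, -10.1]
scene orange [449.8, 2.5, 31.4, 7.0, -9.2]
scene orange [441.9, -44.9, 29.3, 5.0, -7.9]
scene bamboo [443.0, -23.3, 148.1, 98.6, -8.8]
scene red [295.9, 245.2, 96.7, 17.2, 43.3]
scene red [485.2, -271.8, 130.5, 28.0, -8.4]
scene red [303.4, -231.2, 98.0, 16.7, 77.2]
side orange [435.5, 32.2, 24.3, 5.8, -11.5]
side bamboo [440.8, -22.6, 150.9, 99.0, -8.0]
side red [290.8, 247.4, 95.1, 16.6, 43.5]
side red [305.7, -197.2, 32.9, 15.7, 74.5]
side red [292.4, -256.5, 41.0, 16.1, 74.5]
side red [486.0, -270.6, 126.4, 23.7, -8.7]
wrist white [487.1, -12.4, 23.7, 11.5, -41.2]
wrist orange [448.3, 1.9, 30.1, 6.6, -9.1]
wrist orange [440.7, -45.7, 29.7, 6.5, -9.2]
wrist orange [426.9, -70.1, 25.1, 6.4, -9.2]
wrist bamboo [510.5, 45.7, 68.2, 60.6, -9.8]
wrist bamboo [443.0, -22.5, 149.8, 101.1, -9.1]
wrist lid [475.0, -50.7, 26.8, 10.9, -9.2]
wrist lid [409.8, -40.0, 33.9, 11.0, -9.2]
wrist red [509.1, 44.0, 45.5, 13.8, -8.9]
wrist red [488.2, -271.7, 129.9, 20.4, -8.7]
wrist red [307.6, -201.8, 27.8, 14.6, 77.2]
wrist red [295.1, -258.7, 42.2, 14.6, 77.4]
```

View pics/fin.png

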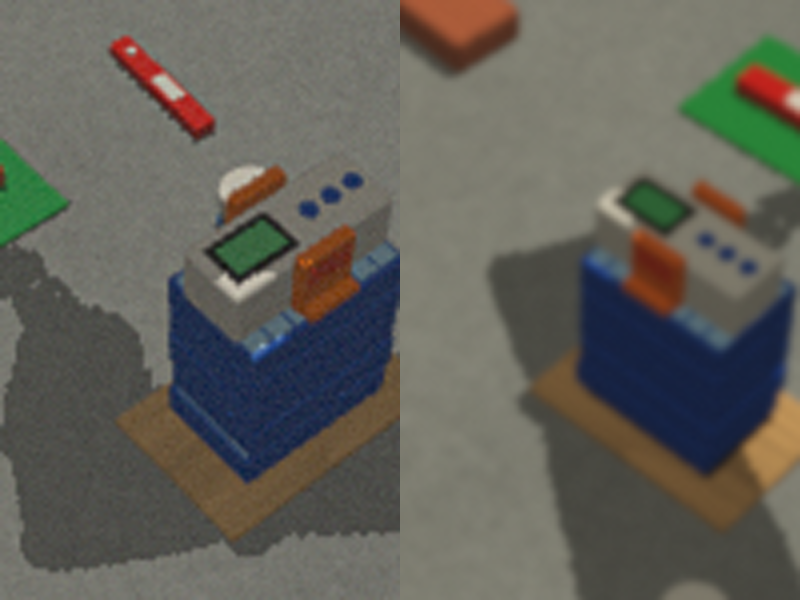

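View pics/scene14.png

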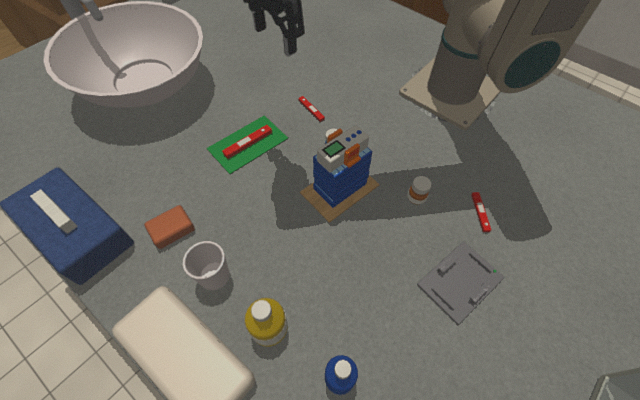

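The tray pile is square, with the unit upright on top and its tabs released. The tab midpoint is at (444.5,-21.9) against the stand at (443,-22.5), with yaw -9.1° on both. Hand in.

```bash
python3 -c "
from h import *
print(robot.job_done(), robot.get_obs()['t'])"
```

```text
the job is handed in; nothing more can be done
the job is handed in; nothing more can be done
```

I finished the whole task and handed it in, at about 58 s on the robot's clock. The arm was clear of everything; no verdict was reported.

- **Thermometer:** I moved the 130 mm red bar, the largest of the three, off the stand first. It lies on the green mat, within about 3 mm of its centre and lined up with it.
- **Trays:** All five are stacked flat on the pad. The lower two sit about 1 mm and 1.5 mm off centre in opposite directions; the upper ones are within about 1.5 mm. One tray was knocked aside partway through, so I measured it again before picking it up.
- **Reminder unit:** I pinched both tabs, lifted it straight out of the dock and set it upright on the pile with the tabs released. Its centre is about 1.5 mm from the stand's by the wrist camera, and both are turned -9.1°. The scene camera put it nearer 3 mm off.
- **Other things:** I touched none of the other objects, and they look unmoved in the last scene view.

**Checks that disagreed:** The cameras differ from each other by 1–3 mm, within about what their calibration allows. An early, partly shadowed look put the first tray about 2.5 mm off; a clear view brought that down to about 1 mm. The highest wrist force I saw was about 14 N, when the second tray was set down.

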